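Turn the block and hold the go-blade slide at the mark

ROBOT

A 6-joint arm with a two-finger parallel gripper is mounted at the origin on a cart in front of the work surface, level with it; the furniture and walls round the work are solid. World frame = base frame: x ahead of the robot, y to its left, z up, the work surface at z = 0. Lengths are in m, angles in rad, forces in N, time in s.
With the tool pointing down it reaches from about 0.375 to 0.975 m from the base axis. Payload 3.8 kg.
Tool frame: the origin (TCP) lies on the centre line of the jaws, within the pads' length; the fingertips stand 22 mm ahead of it and the grasp point (between the pads) lies 3 mm ahead of it; x points along the fingers, y is the direction in which the jaws open and shut, and the axes are right-handed (so a half turn about x gives the same grasp; the last joint's range is limited). The gripper opens to 85 mm and grips with 20 to 120 N. Pads are 22 mm wide; open, the fingers measure 114 mm over their backs; the gripper's body (76 mm by 85 mm) begins 54 mm behind the grasp point. The pads swing forward as they close: fully open they stand 13 mm farther back than shut.
Start: joints at [-1.304, 0.264, 1.604, -0, 1.274, -0.037], TCP at [0.202, -0.644, 0.253] pointing down, gripper open.
Joint ranges: [-2.63, 2.63], [-0.94, 2.18], [0.31, 2.57], [-1.31, 4.45], [0, 2.66], [-2.55, 2.55]. Speed limits (rad/s): [2.57, 2.57, 3.14, 3.14, 3.14, 3.14].

INTERFACE

Orientations are given as a rotation vector (axis times angle).
In Python, from workcell import monitor, eyes, finish_job gives the robot as it stands. The module is installed in compiled form; this text tells all that it offers.
- The arm moves only by the tool play_rows, never from a script. Its argument "deltas" is a list of rows, each an object of numbers: "wx", "wy", "wz": the turn, a rotation vector about the world's x, y, z in degrees; "x", "y", "z": the shift along the world's x, y, z in mm; "fingers": the closure, from -1 (fully open) to 1 (shut), so that 0 is half open. A call has 1 to 20 rows; each row is the pose to reach, as a shift and turn from the pose commanded when the call began; what a row does not reach only later rows make up. A row lasts 1/8 s, in which the tool goes at most 62.5 mm and 10.7 degrees, less where a joint would pass 70% of its speed; a pose out of reach is approached as far as the arm can. A call with a gripper value outside its range is refused whole. The fingers move at their own pace and stop on an object; "grip_force" is the grip in N (left out, the last holds). Time passes only in rows, so rows that repeat a pose let the fingers close. It gives the time, the measured TCP pose, the force and the opening at its end, in the units of the state.
- monitor.read_state(): the state, without advancing time (a new reading comes with each control period).
- eyes.read_camera(name): name is "scene" or "top" or "wrist"; returns a dict with "frame" (384x512x3 uint8, red, green, blue), "depth" (384x512 float32, m along the optical axis (not along the pixel's ray), 0 where there is no reading), "K" (3x3 intrinsics, pixels), "view" (4x4, takes a point from world to camera coordinates); the wrist camera has in their place "tool_from_camera" (4x4, takes a point from camera to tool coordinates, whose origin is the TCP and whose axes are the tool frame's). Camera axes: x right, y down, z forward; pixel columns grow to the right and rows downward; lengths in m; the calibration is good to about 2 mm. A picture is of the moment at which its call begins: read the wrist's pose just before it.
- finish_job(): hands the job in, once; it reports no verdict.
The state is a dict: "time": time; "q": joint angles; "joint_vel": joint speeds; "joint_torque": joint torques, N m; "tool_pos": TCP position; "tcp_rot": TCP orientation; "wrist_force": force on the tool from outside, world axes, zero at the start; "torque": the same for the moment, N m; "width": opening from 0.0 (shut) to 1.0 (fully open).
Only numpy, scipy, OpenCV 4.12 (cv2) and the standard library are available. Lean on these libraries where they do the work, as an engineer would, in place of code of your own. Each camera call takes 0.05 s, during which the arm holds its last target.

TASK

The aluminium block on the groove-checking fixture has the wrong face towards the fence. Turn it so that its grooved face (the one under the blue band) sits flat against the fence, push it up to the blue end stop as well and let go of it; then take the black handle of the spring-return slide and pull it out, which draws the blade through the groove, until the yellow pointer lines up with the white line on the red mark. Finish while still gripping the handle and holding the slide at the mark; leave the red mark and everything else on the bench where it is.

Things in the scene. Friction and masses are not known exactly. Their poses are not given: they have to be found in the camera images.
- check_fixture: Groove-checking fixture, fixed. Dark base plate 355 (y) x 165 mm (x), 10 mm thick; z up. Origin on the worktop right below the steel fence's face, which is the plane x = 0 and looks to fixture -x, where the block stands. Fence: y -127 to +22 mm, top 44 mm above the worktop. Behind it a 12 mm rod along y at x = 27, 29 mm up, and a blue spring barrel, y 30 to 74, top 42 mm up.
- seat (a point): Where the block's centre is when seated (grooved face on the fence, side on the end stop): fixture x -22, y -55, 45 mm above the worktop. Fixture's axes; the seated block's axes are parallel to them.
- end_stop (a point): Middle of the blue end stop's face, 22 mm on +y from the seat; the face looks to fixture -y, is 24 mm wide (x -36 to -12) and its top is 30 mm above the worktop. Fixture's axes.
- block_center (a point): Centre of the loose aluminium block, 44 x 44 x 70 mm tall, 0.27 to 0.45 kg, upright on the base plate. Its +x side is the grooved face: a level groove 16 mm high, 12 mm deep, 9 to 25 mm above its foot, runs across it; a blue band lies on the top along that face. It starts about 35 mm or more clear of the fence, turned 1.2 to 1.75 rad counter-clockwise (from above) from the seated yaw.
- groove_face (a point): Point in the plane of the block's grooved face, in the middle of the groove: 22 mm along the block's +x from its axis, 17 mm above its foot.
- puller (a joint): Travel of the spring-return slide, m: 0 = home, grows as pulled along fixture +y, stops at 0.108. The spring pulls back with 4 N at home, 10 N at 0.09. Its blade, 6 mm thick, 29 mm above the worktop, sticks 8 mm out of the fence; at home its tip is 10 mm short of the seated block, and when pulled it runs through the groove; a face without groove stops it.
- handle_grip (a point): Grip point of the slide's upright black handle, 34 mm (fixture x) x 14 mm (y, the pull direction); its top is 20 mm above this point, its lower end 32 mm below. At home: fixture x 27, y 95, 69 mm above the worktop. Fixture's axes.
- pointer_tip (a point): Tip of the small yellow pointer at the handle's foot, at the handle's middle in y; it moves along the scale with the slide. Fixture's axes.
- mark_line (a point): White line on the red mark (12 mm wide rider on the low scale bar in front of the handle's path, its top about 31 mm above the worktop), at its edge beside the pointer's path. Its place varies: 60 to 90 mm of slide travel from home. Pointer and mark line up when their fixture y is equal. Fixture's axes.
- setting_ring_l: Bystander: black steel setting ring lying flat, 72 mm across, 18 mm high. Origin at the centre of its underside.
- snap_gauge: Bystander: C-shaped steel snap gauge lying flat, 104 mm across, 11 mm high. Origin at the centre of its underside.
- bolt_a: Bystander: steel hex bolt standing on its head, 41 mm high. Origin at the centre of its underside.
- nut_a: Bystander: steel hex nut, 20 mm across. Origin at the centre of its underside.
- tape_roll: Bystander: yellow tape roll lying flat, 48 mm across, 18 mm high. Origin at the centre of its underside.
- puck: Bystander: black pot magnet with a knob, 43 mm across, 37 mm high. Origin at the centre of its underside.
- orange_clip: Bystander: orange plastic clip, 60 x 33 x 26 mm. Origin at the centre of its underside.
Mind the look-alikes: they are no part of the job. There is more than one size of the part that bears block_center; the job needs the smaller.

How it is judged:
By the outcome, as a careful person would: the job done as asked, in the order asked, and still so for the second after the job is handed in, while the arm keeps its last pose, push and grip.
It also fails if it takes over 48 s, if anything falls off the work surface, if the arm or the gripper's body presses on something with over 40 N, if the wrist force passes 120 N, or if a joint passes its speed limit or range.

## Working session

There is one attempt and no reset: what is moved stays moved. The work goes in short steps, Python scripts to look and compute and a tool call to move; the robot and the scene stay as the last step left them, time stands still between calls to the robot, and variables do not carry over. Pictures are saved under pics/ and viewed, and the job is handed in when it is done.

Besides the shell and the picture viewer there is one more tool, called after "Emit:" as a command line: name --argument value ..., lists and objects as JSON in quotes. play_rows: Moves the arm, as the interface text tells. Its arguments: {"type":"object","properties":{"deltas":{"type":"array"},"grip_force":{"type":"number"}},"required":["deltas"]}

```bash
mkdir -p pics; cat > h.py <<'E'
import numpy as np, cv2
from workcell import monitor, eyes
from scipy.spatial.transform import Rotation as R
def cam(n):
    s=monitor.read_state(); c=eyes.read_camera(n)
    if 'view' in c: T=np.linalg.inv(np.array(c['view']))
    else:
        W=np.eye(4); W[:3,:3]=R.from_rotvec(s['tcp_rot']).as_matrix(); W[:3,3]=s['tool_pos']; T=W@np.array(c['tool_from_camera'])
    c['T']=T; c['K']=np.array(c['K']); return c
def ray(c,u,v,z):
    d=np.linalg.inv(c['K'])@[u,v,1]; d=c['T'][:3,:3]@d; o=c['T'][:3,3]
    return o+d*(z-o[2])/d[2]
def cloud(c):
    v,u=np.mgrid[:384,:512]; d=c['depth']
    p=np.stack([(u-c['K'][0,2])/c['K'][0,0]*d,(v-c['K'][1,2])/c['K'][1,1]*d,d],-1)
    return p@c['T'][:3,:3].T+c['T'][:3,3]
def proj(c,p):
    q=np.linalg.inv(c['T'])@np.append(p,1); q=c['K']@q[:3]; return q[:2]/q[2]
def save(c,n,box=None,s=1.5):
    f=c['frame'][:,:,::-1]
    if box: f=f[box[1]:box[3],box[0]:box[2]]
    cv2.imwrite('pics/'+n,cv2.resize(np.ascontiguousarray(f),None,fx=s,fy=s,interpolation=cv2.INTER_CUBIC))
E
python3 - <<'E'
from h import *
import pickle
for n in ['scene','top']:
    c=cam(n); save(c,n+'0.png'); pickle.dump(c,open(n+'0.pkl','wb')); print(n,c['T'].round(3).tolist(),c['K'][0,0])
s=monitor.read_state(); print(s['time'],s['tcp_rot'],s['tool_pos'],s['wrist_force'],s['width'])
E
```

```text
scene [[-0.846, -0.339, 0.412, 0.049], [-0.533, 0.542, -0.649, 0.791], [-0.003, -0.769, -0.639, 0.831], [0.0, 0.0, 0.0, 1.0]] 357.4010487781238
top [[-0.023, -0.984, 0.177, 0.305], [-1.0, 0.026, 0.015, -0.0], [-0.02, -0.177, -0.984, 1.522], [0.0, 0.0, 0.0, 1.0]] 493.51855092391986
0.1 [ 2.05832832  0.31730483 -2.05893208] [ 0.20173711 -0.64348515  0.25208738] [ 0.23208498 -0.00300399  0.60937916] 1.0003065925897108
```

View pics/scene0.png

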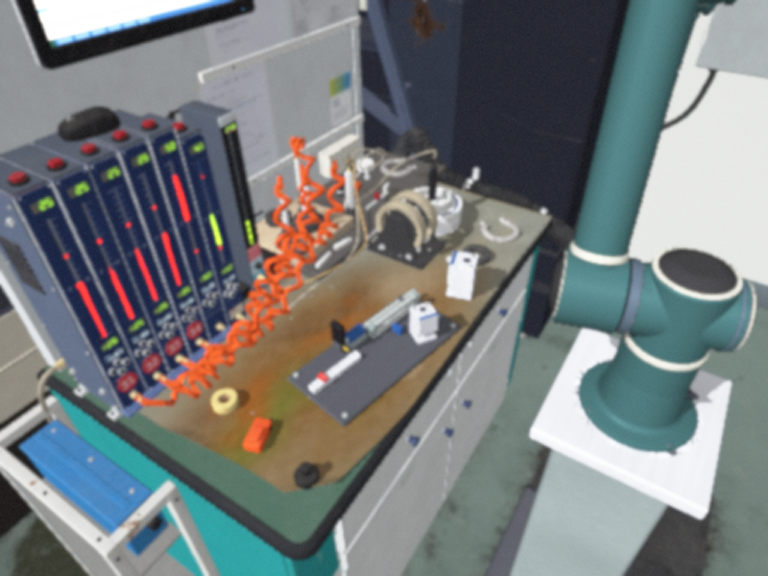

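View pics/top0.png

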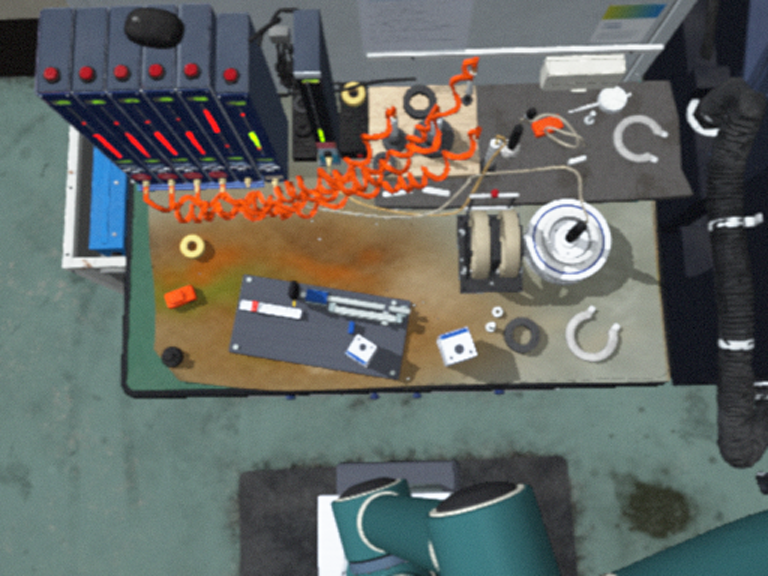

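```bash
python3 - <<'E'
from h import *
import pickle
c=pickle.load(open('top0.pkl','rb')); save(c,'topc.png',(145,170,330,265),4.2)
c=pickle.load(open('scene0.pkl','rb')); save(c,'scc.png',(185,150,345,290),4.2)
E
```

```text
(no output)
```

View pics/topc.png

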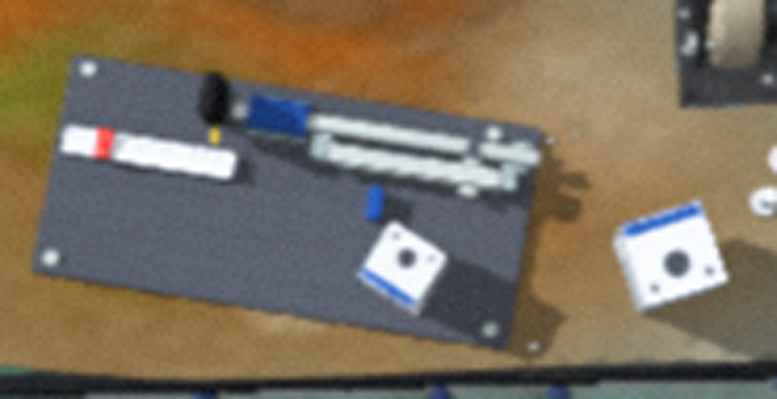

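View pics/scc.png

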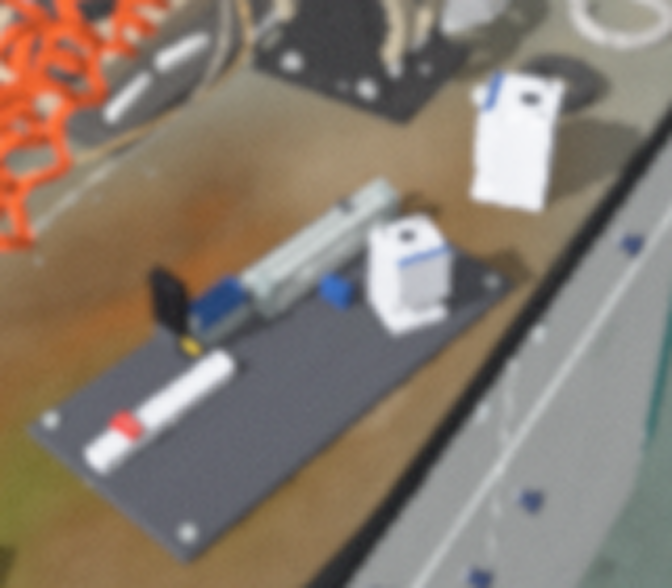

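```bash
python3 - <<'E'
from h import *
import pickle
c=pickle.load(open('top0.pkl','rb'))
sc=pickle.load(open('scene0.pkl','rb'))
def pt(x,y,z): return ray(c,145+(x+.5)/4.2-.5,170+(y+.5)/4.2-.5,z)
for n,(x,y,z) in dict(s1=(88,69,.01),s2=(50,257,.01),s3=(490,330,.01),s4=(494,133,.01),c1=(78,55,.01),c2=(35,270,.01),c3=(507,347,.01),c4=(541,128,.01),handletop=(213,80,.089),pointer=(214,136,.031),bandA=(362,272,.08),bandB=(415,310,.08),blkC=(407,258,.08),b1=(395,221,.08),b2=(446,260,.08),mark=(105,143,.031)).items():
    print(n,pt(x,y,z).round(4))
P=cloud(c)
for x,y in[(407,240),(675,240),(213,90),(105,143),(280,118),(150,230)]:
    u=int(145+x/4.2);v=int(170+y/4.2);print((u,v),P[v,u].round(4))
E
```

```text
s1 [0.5891 0.2995 0.01  ]
s2 [0.4498 0.3262 0.01  ]
s3 [0.3889 0.0055 0.01  ]
s4 [ 0.5331 -0.0012  0.01  ]
c1 [0.5999 0.3071 0.01  ]
c2 [0.4405 0.3372 0.01  ]
c3 [ 0.3763 -0.0065  0.01  ]
c4 [ 0.5359 -0.0359  0.01  ]
handletop [0.564  0.1955 0.089 ]
pointer [0.533  0.2028 0.031 ]
bandA [0.4272 0.0932 0.08  ]
bandB [0.4    0.0568 0.08  ]
blkC [0.4362 0.0617 0.08  ]
b1 [0.4622 0.0696 0.08  ]
b2 [0.4341 0.0346 0.08  ]
mark [0.5299 0.2825 0.031 ]
(241, 227) [0.4481 0.063  0.0791]
(305, 227) [ 0.4423 -0.123   0.0914]
(195, 191) [0.5573 0.1968 0.0873]
(170, 204) [0.5297 0.2824 0.0252]
(211, 198) [0.5418 0.1539 0.0455]
(180, 224) [0.4687 0.2535 0.0122]
```

```bash
python3 - <<'E'
from h import *
s=monitor.read_state(); print(R.from_rotvec(s['tcp_rot']).as_matrix().round(3))
c=eyes.read_camera('wrist'); print(np.array(c['tool_from_camera']).round(3), c['K'])
E
```

```text
[[-0.001  0.299 -0.954]
 [ 0.002 -0.954 -0.299]
 [-1.    -0.002 -0.   ]]
[[ 0.001 -0.264  0.965 -0.121]
 [ 1.    -0.    -0.001  0.   ]
 [ 0.001  0.965  0.264 -0.067]
 [ 0.     0.     0.     1.   ]] [[300.16995574   0.         254.15573332]
 [  0.         300.16995574 190.92643846]
 [  0.           0.           1.        ]]
```

Emit:
play_rows --deltas '[{"x":30,"y":50,"z":20,"wz":9},{"x":60,"y":100,"z":40,"wz":18},{"x":95,"y":150,"z":50,"wz":27},{"x":130,"y":200,"z":50,"wz":36},{"x":165,"y":250,"z":50,"wz":45},{"x":195,"y":300,"z":50,"wz":54},{"x":220,"y":350,"z":50,"wz":63},{"x":240,"y":405,"z":50,"wz":72},{"x":250,"y":460,"z":50,"wz":81},{"x":255,"y":515,"z":50,"wz":90},{"x":258,"y":570,"z":50,"wz":99},{"x":258,"y":625,"z":50,"wz":108},{"x":258,"y":680,"z":50,"wz":117},{"x":258,"y":724,"z":40,"wz":126},{"x":258,"y":724,"z":30,"wz":126},{"x":258,"y":724,"z":30,"wz":126}]'

```text
schema error: expected keys wx, wy, wz, x, y, z, fingers
```

```bash
python3 - <<'E'
from h import *
import pickle
c=cam('wrist'); save(c,'w1.png'); pickle.dump(c,open('w1.pkl','wb'))
s=monitor.read_state(); print(s['time'],np.array(s['q']).round(3),s['tool_pos'],s['wrist_force'])
E
```

```text
0.2 [-1.304  0.264  1.605 -0.     1.274 -0.037] [ 0.20182557 -0.64366693  0.25243168] [ 0.58487865  0.32194749 -0.65046163]
```

View pics/w1.png

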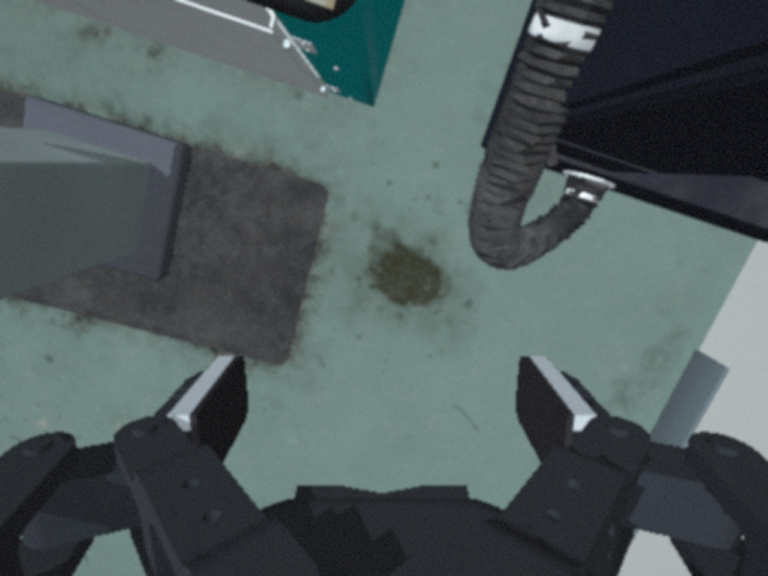

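The rows need every key; nothing has moved (the picture shows only floor and the bench edge at the top).

Emit:
play_rows --deltas '[{"wx":0,"wy":0,"wz":9,"x":30,"y":50,"z":20,"fingers":-1},{"wx":0,"wy":0,"wz":18,"x":60,"y":100,"z":40,"fingers":-1},{"wx":0,"wy":0,"wz":27,"x":95,"y":150,"z":50,"fingers":-1},{"wx":0,"wy":0,"wz":36,"x":130,"y":200,"z":50,"fingers":-1},{"wx":0,"wy":0,"wz":45,"x":165,"y":250,"z":50,"fingers":-1},{"wx":0,"wy":0,"wz":54,"x":195,"y":300,"z":50,"fingers":-1},{"wx":0,"wy":0,"wz":63,"x":220,"y":350,"z":50,"fingers":-1},{"wx":0,"wy":0,"wz":72,"x":240,"y":405,"z":50,"fingers":-1},{"wx":0,"wy":0,"wz":81,"x":250,"y":460,"z":50,"fingers":-1},{"wx":0,"wy":0,"wz":90,"x":255,"y":515,"z":50,"fingers":-1},{"wx":0,"wy":0,"wz":99,"x":258,"y":570,"z":50,"fingers":-1},{"wx":0,"wy":0,"wz":108,"x":258,"y":625,"z":50,"fingers":-1},{"wx":0,"wy":0,"wz":117,"x":258,"y":680,"z":50,"fingers":-1},{"wx":0,"wy":0,"wz":126,"x":258,"y":724,"z":40,"fingers":-1},{"wx":0,"wy":0,"wz":126,"x":258,"y":724,"z":30,"fingers":-1},{"wx":0,"wy":0,"wz":126,"x":258,"y":724,"z":30,"fingers":-1}]'

```text
time: 2.2
tool_pos: [0.4591, 0.0797, 0.2821]
tcp_rot: [0.499, 1.514, -0.502]
wrist_force: [0.7, -0.0, 0.5]
width: 0.999
```

```bash
python3 - <<'E'
from h import *
import pickle
c=cam('wrist'); save(c,'w2.png'); pickle.dump(c,open('w2.pkl','wb'))
s=monitor.read_state(); print(s['time'],np.array(s['q']).round(3),s['tool_pos'],s['wrist_force'])
E
```

```text
2.25 [ 1.180e-01 -1.570e-01  1.992e+00 -1.000e-03  1.308e+00 -8.130e-01] [0.45955142 0.07921968 0.28271605] [-0.30377793  0.0895862  -0.18952476]
```

View pics/w2.png

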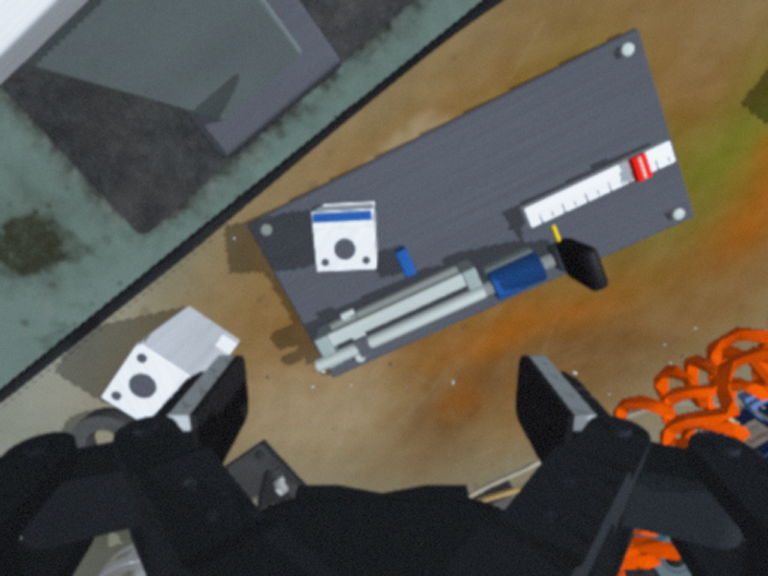

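```bash
python3 - <<'E'
from h import *
import pickle
c=pickle.load(open('w2.pkl','rb')); save(c,'w2a.png',(195,120,355,260),5)
save(c,'w2b.png',(330,80,470,200),5.5)
P=cloud(c); D=c['depth']
from collections import Counter
m=(P[...,2]>.074)&(P[...,2]<.085)&(P[...,0]>.37)&(P[...,0]<.5)&(P[...,1]>0)&(P[...,1]<.12)
print(m.sum(),np.median(P[m],0))
rect=cv2.minAreaRect(P[m][:,:2].astype(np.float32)*1000); print(rect)
E
```

```text
1641 [0.430614   0.0668093  0.08027102]
((431.19256591796875, 66.22335815429688), (44.186466217041016, 43.999794006347656), 56.525333404541016)
```

View pics/w2a.png

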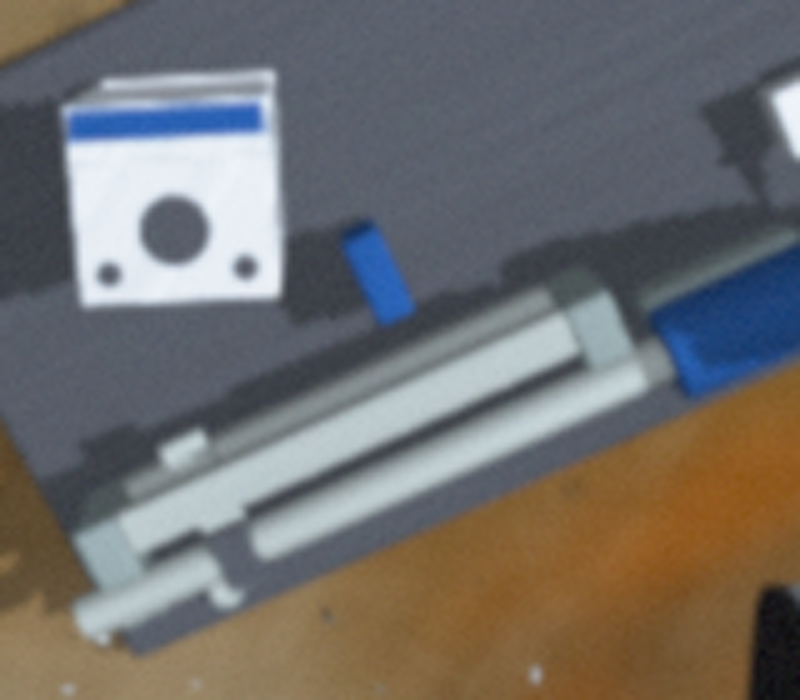

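View pics/w2b.png

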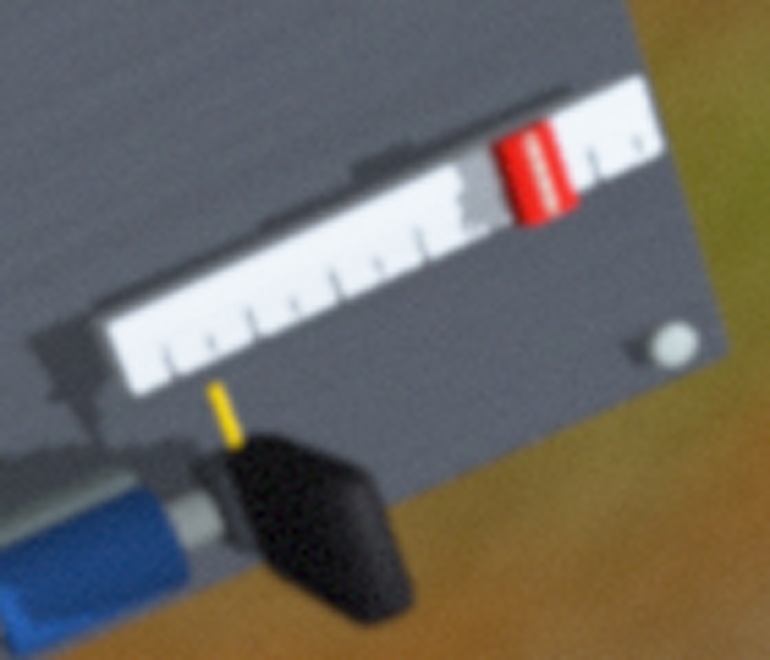

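```bash
python3 - <<'E'
from h import *
import pickle
c=pickle.load(open('w2.pkl','rb'))
def pa(x,y,z): return ray(c,195+(x+.5)/5-.5,120+(y+.5)/5-.5,z)
def pb(x,y,z): return ray(c,330+(x+.5)/5.5-.5,80+(y+.5)/5.5-.5,z)
A=pa(75,538,.044);B=pa(608,288,.044)
print(A,B,np.linalg.norm(A-B))
yaw=np.arctan2(-(B-A)[0],(B-A)[1]); print('fence yaw',yaw)
yv=np.array([-np.sin(yaw),np.cos(yaw)]);xv=np.array([np.cos(yaw),np.sin(yaw)])
O=((A[:2]+.127*yv)+(B[:2]-.022*yv))/2; print('O',O)
def fx(p): d=p[:2]-O; return (np.array([d@xv,d@yv])*1000).round(1)
for n,p in dict(stop1=pa(345,238,.03),stop2=pa(382,325,.03),stopR=pa(412,312,.03),ptr=pb(215,385,.031),ptrb=pb(238,447,.031),m1=pb(535,140,.031),m2=pb(552,213,.031),c4=pb(725,350,.01),scr=pb(675,343,.01),bandA=pa(65,106,.08),bandB=pa(275,100,.08),q1=pa(83,306,.08),q2=pa(281,298,.08),hand1=pb(375,470,.089),hand2=pb(410,600,.089)).items(): print(n,p.round(4),fx(p))
P=cloud(c)
t=pickle.load(open('top0.pkl','rb'));PT=cloud(t)
# fence top points
for nm,Q in(('wrist',P),('top',PT)):
  for nm2,(x0,x1,y0,y1,z0,z1) in dict(fence=(-10,20,-120,15,.041,.047),handle=(0,50,70,120,.075,.095)).items():
    d=Q[...,:2]-O; fxx=d@xv*1000; fy=d@yv*1000
    m=(fxx>x0)&(fxx<x1)&(fy>y0)&(fy<y1)&(Q[...,2]>z0)&(Q[...,2]<z1)
    if m.sum()>5: print(nm,nm2,m.sum(),np.percentile(fxx[m],[3,50,97]).round(1),np.percentile(fy[m],[3,50,97]).round(1),np.median(Q[m][:,2]))
s=O+xv*-.022+yv*-.055; print('seat',s)
bl=np.array([.4312,.0662]);d=bl-O;print('block f',d@xv,d@yv)
h=O+xv*.027+yv*.095;print('handle',h)
E
```

```text
[ 0.4880168  -0.01370456  0.044     ] [0.51474003 0.13223655 0.044     ] 0.1483675774152669
fence yaw -0.18110333748101018
O [0.51083445 0.11090739]
stop1 [0.4687 0.0867 0.03  ] [-37.1 -31.4]
stop2 [0.4926 0.0809 0.03  ] [-12.6 -32.8]
stopR [0.4944 0.0891 0.03  ] [-12.3 -24.4]
ptr [0.5282 0.2042 0.031 ] [ 0.3 94.9]
ptrb [0.5435 0.2011 0.031 ] [15.9 94.6]
m1 [0.5239 0.2871 0.031 ] [-18.9 175.7]
m2 [0.5398 0.2828 0.031 ] [ -2.5 174.3]
c4 [0.5999 0.3099 0.01  ] [ 51.7 211.7]
scr [0.5913 0.3011 0.01  ] [ 44.9 201.6]
bandA [0.4015 0.0599 0.08  ] [-98.4 -69.8]
bandB [0.4272 0.0967 0.08  ] [-79.7 -29. ]
q1 [0.438  0.0356 0.08  ] [-58.1 -87.2]
q2 [0.4627 0.0718 0.08  ] [-40.3 -47.2]
hand1 [0.5416 0.2072 0.089 ] [ 12.9 100.3]
hand2 [0.5684 0.1999 0.089 ] [40.6 97.9]
wrist fence 1045 [-0.8  4.9 11.8] [-116.9  -50.2   12.3] 0.04398879806392697
wrist handle 467 [10.6 24.7 41.1] [87.4 92.3 99.8] 0.08791305678708161
top fence 115 [-0.4  4.8 11.8] [-117.7  -50.4   11.6] 0.04437401370444283
top handle 54 [11.5 26.4 42.4] [85.5 90.7 98.1] 0.0871707293612004
seat [0.47928793 0.06076941]
block f -0.07027960537048449 -0.05831958292094044
handle [0.55450381 0.19949061]
```

Identification: the small block is at w2 (345,237): 44 mm top at 80 mm height, and its groove is visible under the band. The block at (165,365) has its top at 91 mm, so it is the larger look-alike. The frame check fits: the end-stop face measures -32.8 (should be -33), the pointer 94.9 (should be 95). The mark is at a travel of about 80 mm. Now the grasp.

Emit:
play_rows --deltas '[{"wx":0,"wy":0,"wz":2.7,"x":-28,"y":-13,"z":-45,"fingers":-1},{"wx":0,"wy":0,"wz":2.7,"x":-28,"y":-13,"z":-100,"fingers":-1},{"wx":0,"wy":0,"wz":2.7,"x":-28,"y":-13,"z":-150,"fingers":-1},{"wx":0,"wy":0,"wz":2.7,"x":-28,"y":-13,"z":-190,"fingers":-1},{"wx":0,"wy":0,"wz":2.7,"x":-28,"y":-13,"z":-215,"fingers":-1},{"wx":0,"wy":0,"wz":2.7,"x":-28,"y":-13,"z":-223,"fingers":-1},{"wx":0,"wy":0,"wz":2.7,"x":-28,"y":-13,"z":-223,"fingers":-0.5},{"wx":0,"wy":0,"wz":2.7,"x":-28,"y":-13,"z":-223,"fingers":0.3},{"wx":0,"wy":0,"wz":2.7,"x":-28,"y":-13,"z":-223,"fingers":0.3},{"wx":0,"wy":0,"wz":2.7,"x":-28,"y":-13,"z":-223,"fingers":0.3}]' --grip_force 40

```text
time: 3.5
tool_pos: [0.4332, 0.0667, 0.0618]
tcp_rot: [0.463, 1.518, -0.463]
wrist_force: [-1.9, -3.2, 6.7]
width: 0.511
```

```bash
python3 - <<'E'
from h import *
c=cam('wrist'); save(c,'w3.png'); 
s=monitor.read_state(); print(s['time'],np.array(s['q']).round(3),s['tool_pos'],s['wrist_force'],s['width'])
E
```

```text
3.55 [ 9.700e-02  2.600e-02  2.268e+00 -1.000e-03  8.440e-01 -8.820e-01] [0.43323402 0.06669784 0.06186637] [-0.65660656 -3.2485425   7.52257268] 0.5113858124278466
```

View pics/w3.png

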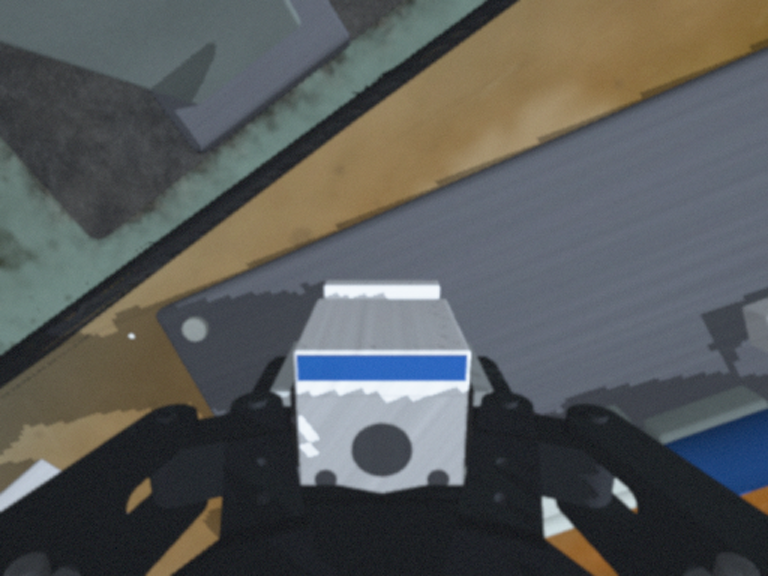

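Emit:
play_rows --deltas '[{"wx":0,"wy":0,"wz":0,"x":0,"y":0,"z":8,"fingers":0.5},{"wx":0,"wy":0,"wz":-5,"x":0,"y":0,"z":18,"fingers":0.5},{"wx":0,"wy":0,"wz":-15,"x":0,"y":0,"z":18,"fingers":0.5},{"wx":0,"wy":0,"wz":-25,"x":0,"y":0,"z":18,"fingers":0.5},{"wx":0,"wy":0,"wz":-35,"x":0,"y":0,"z":18,"fingers":0.5},{"wx":0,"wy":0,"wz":-45,"x":0,"y":0,"z":18,"fingers":0.5},{"wx":0,"wy":0,"wz":-55,"x":0,"y":0,"z":18,"fingers":0.5},{"wx":0,"wy":0,"wz":-65,"x":0,"y":0,"z":18,"fingers":0.5},{"wx":0,"wy":0,"wz":-75,"x":0,"y":0,"z":18,"fingers":0.5},{"wx":0,"wy":0,"wz":-85,"x":0,"y":0,"z":18,"fingers":0.5},{"wx":0,"wy":0,"wz":-95,"x":0,"y":0,"z":18,"fingers":0.5},{"wx":0,"wy":0,"wz":-105,"x":0,"y":0,"z":18,"fingers":0.5},{"wx":0,"wy":0,"wz":-115,"x":0,"y":0,"z":18,"fingers":0.5},{"wx":0,"wy":0,"wz":-125,"x":0,"y":0,"z":18,"fingers":0.5},{"wx":0,"wy":0,"wz":-135,"x":0,"y":0,"z":18,"fingers":0.5},{"wx":0,"wy":0,"wz":-145,"x":0,"y":0,"z":18,"fingers":0.5},{"wx":0,"wy":0,"wz":-152,"x":10,"y":-4,"z":18,"fingers":0.5},{"wx":0,"wy":0,"wz":-156.5,"x":25,"y":-9,"z":18,"fingers":0.5},{"wx":0,"wy":0,"wz":-156.5,"x":38,"y":-13,"z":18,"fingers":0.5},{"wx":0,"wy":0,"wz":-156.5,"x":38,"y":-13,"z":18,"fingers":0.5}]' --grip_force 50

```text
time: 6.05
tool_pos: [0.4709, 0.0538, 0.0785]
tcp_rot: [-2.127, 0.192, 2.126]
wrist_force: [-0.1, 0.7, -3.1]
width: 0.509
```

```bash
python3 - <<'E'
from h import *
c=cam('wrist'); save(c,'w4.png'); 
s=monitor.read_state(); q=s['q'];print(s['time'],np.array(q).round(3),s['tool_pos'],s['wrist_force'],s['width'],'psi',np.degrees(q[0]-q[5]))
c=cam('top'); save(c,'t4.png',(205,180,300,260),6)
E
```

```text
6.1 [0.061 0.067 2.187 0.    0.888 1.813] [0.46991301 0.05393781 0.07822936] [-0.81953155 -0.09343327 -3.76398042] 0.5066568551926637 psi -100.34766352695625
```

View pics/w4.png

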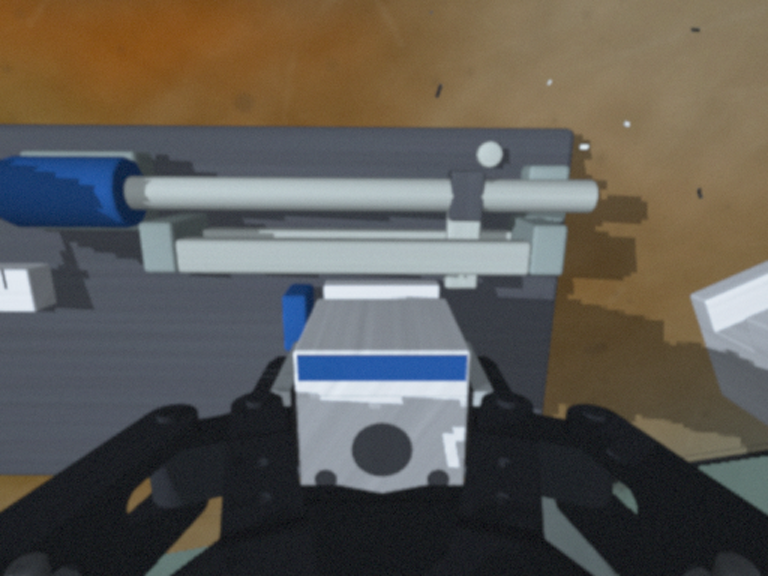

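Emit:
play_rows --deltas '[{"wx":0,"wy":0,"wz":0,"x":0,"y":0,"z":-8,"fingers":0.5},{"wx":0,"wy":0,"wz":0,"x":0,"y":0,"z":-14,"fingers":0.5},{"wx":0,"wy":0,"wz":0,"x":0,"y":0,"z":-16.5,"fingers":0.5},{"wx":0,"wy":0,"wz":0,"x":3,"y":-0.5,"z":-16.5,"fingers":0.5},{"wx":0,"wy":0,"wz":0,"x":6,"y":-1.1,"z":-16.5,"fingers":0.5},{"wx":0,"wy":0,"wz":0,"x":8,"y":-1.4,"z":-16.5,"fingers":0.5},{"wx":0,"wy":0,"wz":0,"x":8,"y":-1.4,"z":-16.5,"fingers":0.5}]'

```text
time: 7.02
tool_pos: [0.4772, 0.0527, 0.0619]
tcp_rot: [-2.124, 0.193, 2.128]
wrist_force: [-4.3, 0.4, 5.4]
width: 0.505
```

```bash
python3 - <<'E'
from h import *
c=cam('wrist'); save(c,'w5.png'); 
s=monitor.read_state(); q=s['q'];print(s['time'],s['tool_pos'],s['wrist_force'],s['width'],'psi',np.degrees(q[0]-q[5]))
E
```

```text
7.075 [0.4771654  0.05272881 0.0619207 ] [-5.28019437  1.49908905  5.50841495] 0.5116001422195104 psi -100.37936930521556
```

View pics/w5.png

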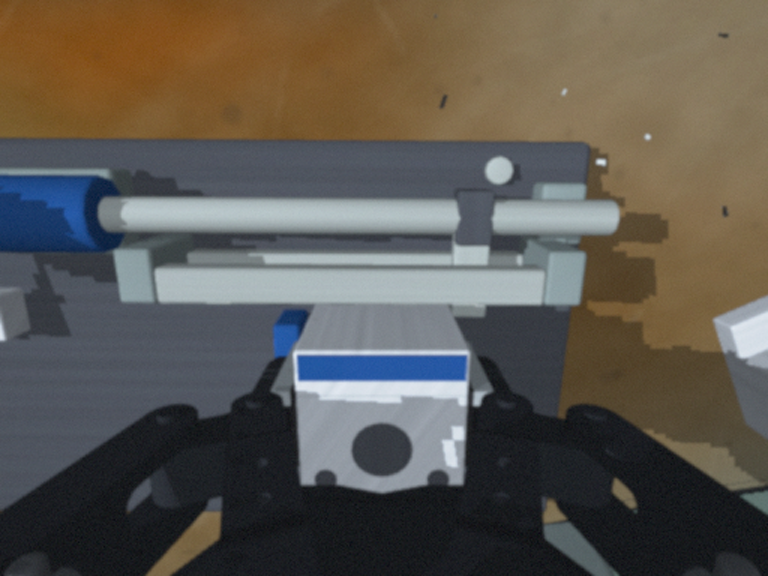

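Emit:
play_rows --deltas '[{"wx":0,"wy":0,"wz":0,"x":1.5,"y":-0.3,"z":0,"fingers":0.5},{"wx":0,"wy":0,"wz":0,"x":2,"y":2,"z":0,"fingers":0.5},{"wx":0,"wy":0,"wz":0,"x":2.5,"y":5,"z":0,"fingers":0.5},{"wx":0,"wy":0,"wz":0,"x":3,"y":7.5,"z":0,"fingers":0.5},{"wx":0,"wy":0,"wz":0,"x":3,"y":9,"z":0,"fingers":0.5},{"wx":0,"wy":0,"wz":0,"x":3,"y":9,"z":0,"fingers":0.5}]'

```text
time: 7.82
tool_pos: [0.4783, 0.0585, 0.062]
tcp_rot: [-2.124, 0.199, 2.136]
wrist_force: [-10.6, -12.4, 11.9]
width: 0.509
```

```bash
python3 - <<'E'
from h import *
c=cam('wrist'); save(c,'w6.png'); 
s=monitor.read_state(); q=s['q'];print(s['time'],s['tool_pos'],s['wrist_force'],s['torque'],s['width'],'psi',np.degrees(q[0]-q[5]))
E
```

```text
7.875 [0.47835328 0.05855942 0.06197959] [-10.86314095 -12.69331461  12.96779896] [-2.3409654   1.69091714 -0.24779026] 0.5103250273968877 psi -100.56336695426512
```

View pics/w6.png

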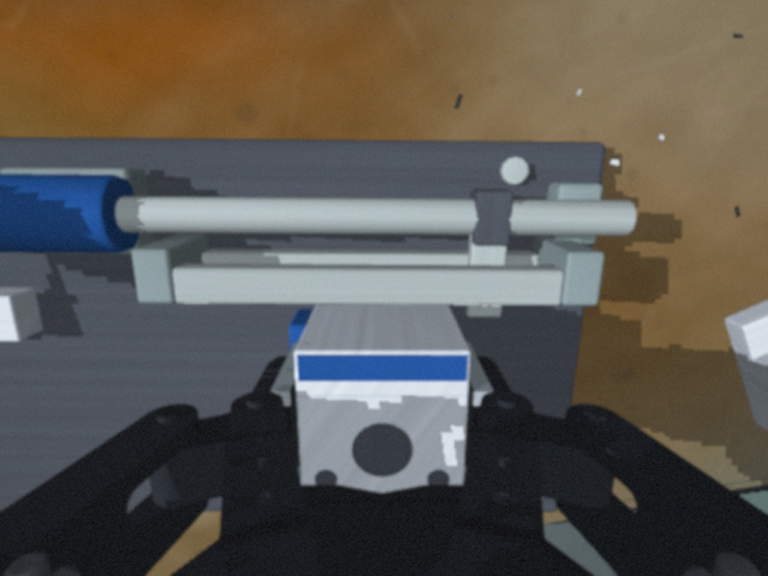

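Emit:
play_rows --deltas '[{"wx":0,"wy":0,"wz":0,"x":0,"y":1,"z":0.8,"fingers":0.5},{"wx":0,"wy":0,"wz":0,"x":0,"y":2.5,"z":1,"fingers":0.5},{"wx":0,"wy":0,"wz":0,"x":0,"y":4,"z":1,"fingers":0.5},{"wx":0,"wy":0,"wz":0,"x":0,"y":4,"z":1,"fingers":0.5}]'

```text
time: 8.38
tool_pos: [0.4787, 0.0607, 0.0621]
tcp_rot: [-2.127, 0.201, 2.137]
wrist_force: [-6.2, -20.2, 5.6]
width: 0.51
```

```bash
python3 - <<'E'
from h import *
c=cam('wrist'); save(c,'w7.png',(150,180,350,340),4); 
s=monitor.read_state(); q=s['q'];print(s['time'],s['tool_pos'],s['wrist_force'],s['torque'],s['width'],'psi',np.degrees(q[0]-q[5]))
c=cam('top'); save(c,'t7.png',(190,170,290,250),7)
E
```

```text
8.425 [0.47871247 0.06075878 0.06211545] [ -6.45022974 -20.57672561   5.40070944] [-3.54543801  1.05884191 -0.38778892] 0.5084445475803288 psi -100.66010140884151
```

View pics/w7.png

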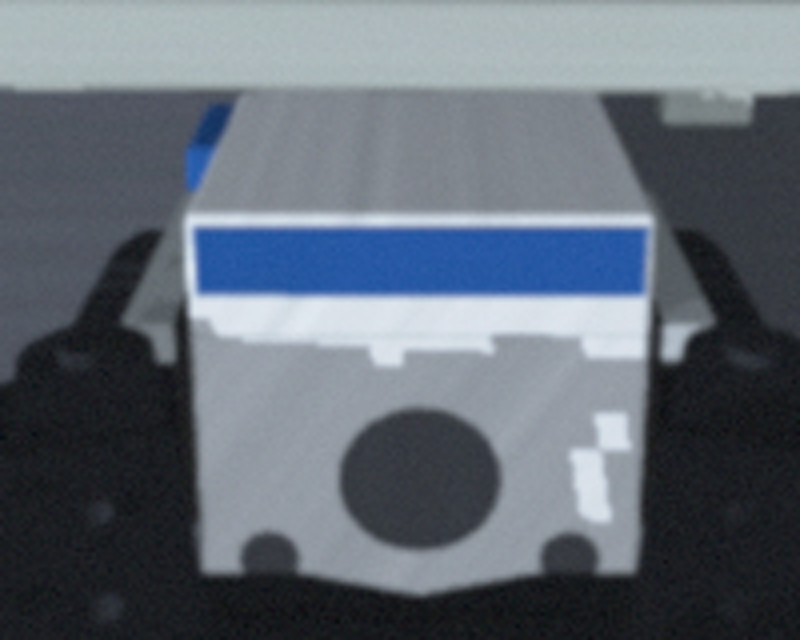

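Emit:
play_rows --deltas '[{"wx":0,"wy":0,"wz":0,"x":1,"y":-2,"z":0,"fingers":0.5},{"wx":0,"wy":0,"wz":0,"x":0,"y":-4,"z":0,"fingers":0.5},{"wx":0,"wy":0,"wz":0,"x":-1.0,"y":-4,"z":0,"fingers":0.5},{"wx":0,"wy":0,"wz":0,"x":-1.5,"y":-4.3,"z":0,"fingers":-0.1},{"wx":0,"wy":0,"wz":0,"x":-1.5,"y":-4.3,"z":0,"fingers":-0.3},{"wx":0,"wy":0,"wz":0,"x":-1.5,"y":-4.3,"z":0,"fingers":-0.4},{"wx":0,"wy":0,"wz":0,"x":-1.5,"y":-4.3,"z":0,"fingers":-0.4}]'

```text
time: 9.35
tool_pos: [0.4798, 0.0614, 0.063]
tcp_rot: [-2.127, 0.193, 2.126]
wrist_force: [-0.5, 0.2, 0.7]
width: 0.7
```

```bash
python3 - <<'E'
from h import *
c=cam('wrist'); save(c,'w8.png',(150,180,350,340),4); 
s=monitor.read_state(); q=s['q'];print(s['time'],s['tool_pos'],s['wrist_force'],s['torque'],s['width'],'psi',np.degrees(q[0]-q[5]))
E
```

```text
9.4 [0.47973611 0.06138315 0.06296237] [-0.19124255  0.43084872 -0.10482685] [-0.01839445 -0.02724158  0.00017376] 0.6993632456857154 psi -100.37740750144405
```

View pics/w8.png

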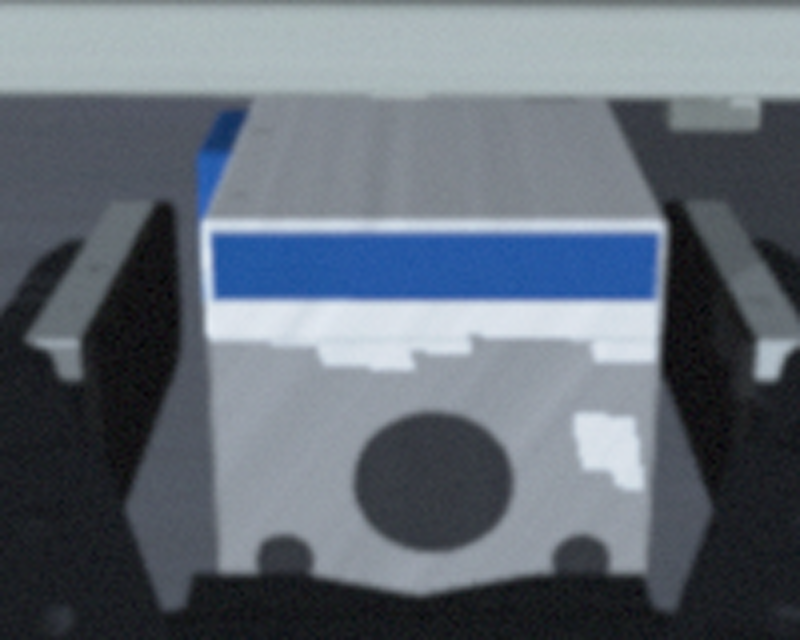

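Emit:
play_rows --deltas '[{"wx":0,"wy":0,"wz":0,"x":0,"y":0,"z":20,"fingers":-0.4},{"wx":0,"wy":0,"wz":0,"x":0,"y":0,"z":60,"fingers":-0.4},{"wx":0,"wy":0,"wz":0,"x":10,"y":25,"z":100,"fingers":-0.6},{"wx":0,"wy":0,"wz":0,"x":20,"y":50,"z":130,"fingers":-1},{"wx":0,"wy":0,"wz":0,"x":20,"y":50,"z":130,"fingers":-1}]'

```text
time: 10.02
tool_pos: [0.5023, 0.1129, 0.1963]
tcp_rot: [-2.134, 0.189, 2.119]
wrist_force: [-0.2, -0.2, -0.5]
width: 0.998
```

```bash
python3 - <<'E'
from h import *
import pickle
c=cam('wrist'); save(c,'w9.png'); pickle.dump(c,open('w9.pkl','wb'))
s=monitor.read_state(); q=s['q'];print(s['time'],s['tool_pos'],s['wrist_force'],s['width'],'psi',np.degrees(q[0]-q[5]))
E
```

```text
10.075 [0.50039564 0.11185433 0.19401065] [-0.62223738 -0.98905047  0.16916475] 1.0005037530195229 psi -100.30800827406429
```

View pics/w9.png

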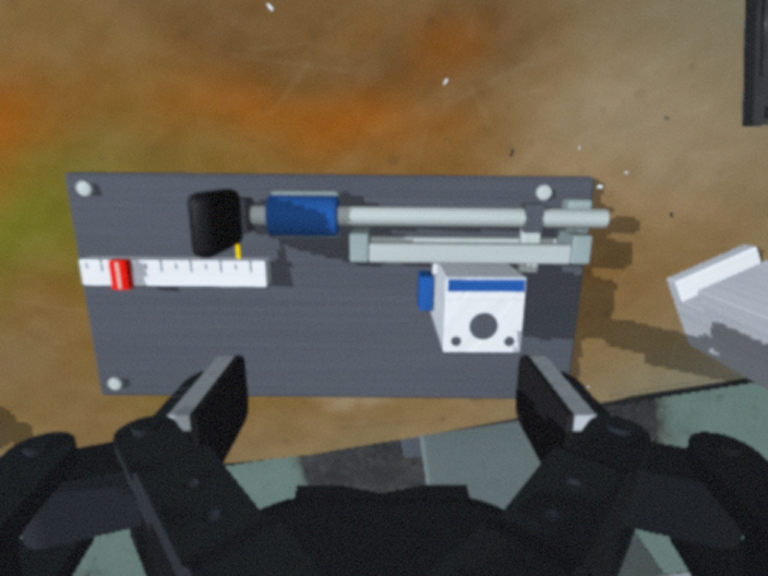

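```bash
python3 - <<'E'
from h import *
import pickle
c=pickle.load(open('w9.pkl','rb')); save(c,'w9a.png',(225,145,405,245),4.4); save(c,'w9b.png',(45,115,190,205),5.5)
P=cloud(c)
O=np.array([.51083,.11091]);yaw=-.1815
xv=np.array([np.cos(yaw),np.sin(yaw)]);yv=np.array([-np.sin(yaw),np.cos(yaw)])
d=P[...,:2]-O;fx=d@xv*1000;fy=d@yv*1000;z=P[...,2]
m=(z>.075)&(z<.085)&(fx>-60)&(fx<10)&(fy>-100)&(fy<-20)
print(m.sum(),cv2.minAreaRect(np.stack([fx[m],fy[m]],1).astype(np.float32)), np.percentile(z[m],[5,50,95]))
m=(z>.041)&(z<.047)&(fx>-10)&(fx<20)&(fy>-120)&(fy<15)
print('fence',np.percentile(fx[m],[2,50,98]))
# white pixel mask of block top contour
E
```

```text
2718 ((-21.822139739990234, -55.9664421081543), (44.41271209716797, 44.02354049682617), 89.992431640625) [0.07897969 0.08034742 0.08143649]
fence [-0.03635398  6.83087781 15.32220768]
```

View pics/w9a.png

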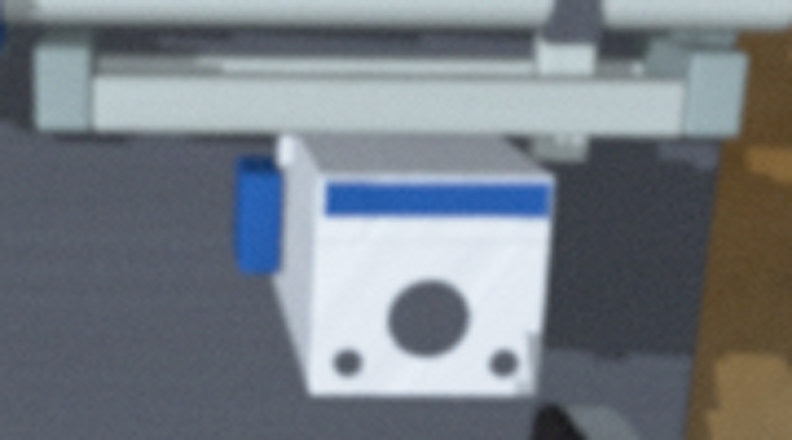

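View pics/w9b.png

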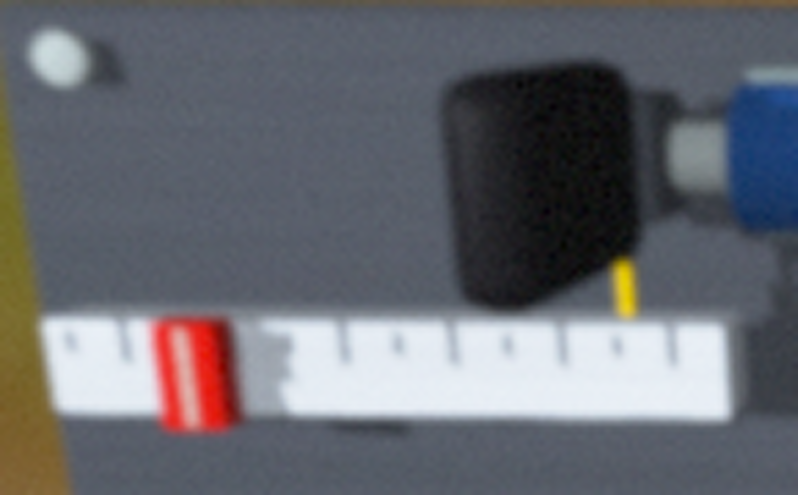

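```bash
python3 - <<'E'
from h import *
import pickle
c=pickle.load(open('w9.pkl','rb'))
O=np.array([.51083,.11091]);yaw=-.1815
xv=np.array([np.cos(yaw),np.sin(yaw)]);yv=np.array([-np.sin(yaw),np.cos(yaw)])
fx=lambda p:((p[:2]-O)@np.array([xv,yv]).T*1000).round(1)
pa=lambda x,y,z: fx(ray(c,225+(x+.5)/4.4-.5,145+(y+.5)/4.4-.5,z))
pb=lambda x,y,z: fx(ray(c,45+(x+.5)/5.5-.5,115+(y+.5)/5.5-.5,z))
print('stop',pa(280,165,.03),pa(280,272,.03))
print('blk',pa(323,176,.08),pa(553,177,.08),pa(310,395,.08),pa(537,395,.08))
print('fence',pa(92,132,.044),pa(683,137,.044),pa(35,130,.044),pa(742,137,.044))
print('mark',pb(179,325,.031),pb(192,427,.031),'ptr',pb(627,314,.031),pb(622,262,.031))
print('handletop',[pb(x,y,.089) for x,y in((445,90),(462,295),(520,308))])
E
```

```text
stop [-10.7 -32.5] [-35.8 -33.3]
blk [ -1.  -34.9] [ -1.1 -77.4] [-44.7 -34.1] [-44.5 -78. ]
fence [-0.3  9. ] [  -1.1 -115.9] [ 0.1 21.1] [  -1.1 -128.3]
mark [ -2.5 173.8] [-21.3 174.3] ptr [-0.3 94. ] [ 9.  94.2]
handletop [array([42.3, 97.4]), array([13.9, 98.1]), array([12.1, 90.1])]
```

```bash
python3 - <<'E'
from h import *
import pickle
c=pickle.load(open('w9.pkl','rb')); save(c,'w9c.png',(270,165,310,215),11)
print(c['frame'][190,278:298].tolist())
print(c['frame'][196,278:298].tolist())
E
```

```text
[[62, 84, 127], [43, 87, 156], [38, 94, 175], [42, 98, 181], [39, 97, 180], [40, 97, 178], [39, 97, 178], [38, 95, 177], [43, 95, 176], [42, 97, 173], [64, 100, 165], [114, 131, 162], [160, 169, 184], [181, 190, 202], [184, 192, 204], [187, 197, 206], [186, 195, 208], [187, 198, 208], [199, 210, 221], [204, 218, 229]]
[[52, 81, 127], [40, 88, 157], [42, 96, 177], [39, 96, 179], [42, 96, 178], [45, 99, 178], [41, 95, 175], [45, 97, 174], [36, 90, 172], [38, 91, 167], [68, 99, 157], [123, 137, 162], [169, 179, 193], [180, 191, 201], [184, 194, 204], [181, 192, 202], [179, 190, 202], [184, 195, 206], [203, 214, 223], [224, 231, 239]]
```

View pics/w9c.png

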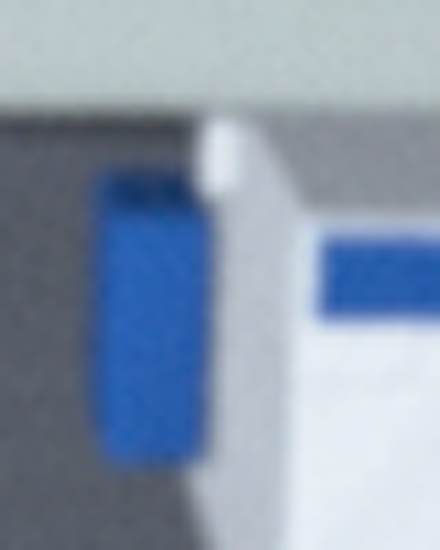

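Emit:
play_rows --deltas '[{"wx":0,"wy":0,"wz":0,"x":-16,"y":-50,"z":0,"fingers":1},{"wx":0,"wy":0,"wz":0,"x":-32,"y":-105,"z":0,"fingers":1},{"wx":0,"wy":0,"wz":0,"x":-32,"y":-105,"z":-50,"fingers":1},{"wx":0,"wy":0,"wz":0,"x":-32,"y":-105,"z":-100,"fingers":1},{"wx":0,"wy":0,"wz":0,"x":-32,"y":-105,"z":-136,"fingers":1},{"wx":0,"wy":0,"wz":0,"x":-31,"y":-100,"z":-136,"fingers":1},{"wx":0,"wy":0,"wz":0,"x":-30,"y":-95,"z":-136,"fingers":1},{"wx":0,"wy":0,"wz":0,"x":-29.5,"y":-91,"z":-136,"fingers":1},{"wx":0,"wy":0,"wz":0,"x":-29.5,"y":-91,"z":-136,"fingers":1}]'

```text
time: 11.2
tool_pos: [0.4699, 0.0199, 0.0575]
tcp_rot: [-2.127, 0.194, 2.126]
wrist_force: [-1.4, -3.9, 2.8]
width: 0.002
```

```bash
python3 - <<'E'
from h import *
c=cam('wrist'); save(c,'w10.png'); 
s=monitor.read_state(); q=s['q'];print(s['time'],s['tool_pos'],s['wrist_force'],s['width'])
E
```

```text
11.25 [0.4700094  0.01988383 0.05747549] [-1.53704731 -3.10275886  4.39416029] -0.0023111404805109263
```

View pics/w10.png

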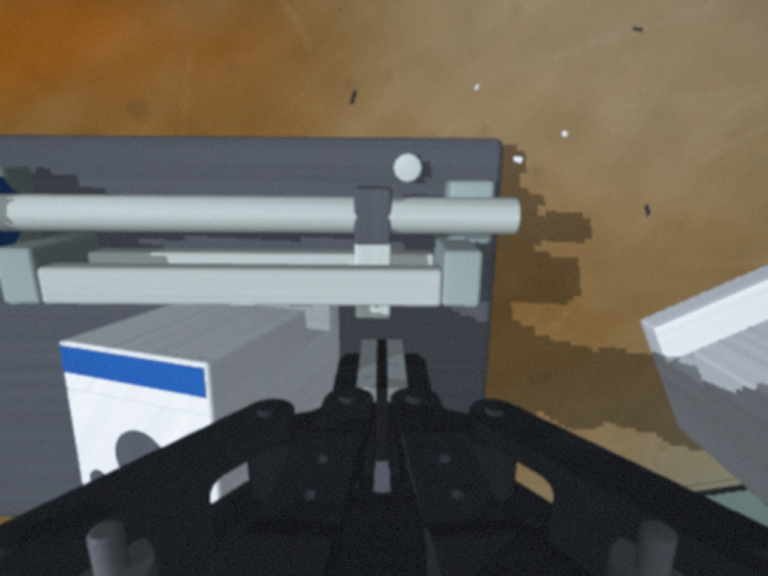

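Emit:
play_rows --deltas '[{"wx":0,"wy":0,"wz":0,"x":-1,"y":-5,"z":0,"fingers":1},{"wx":0,"wy":0,"wz":0,"x":-3,"y":-15,"z":0,"fingers":1},{"wx":0,"wy":0,"wz":0,"x":-3,"y":-20,"z":40,"fingers":1},{"wx":0,"wy":0,"wz":0,"x":-3,"y":-20,"z":90,"fingers":1},{"wx":0,"wy":0,"wz":0,"x":10,"y":30,"z":137,"fingers":0},{"wx":0,"wy":0,"wz":0,"x":20,"y":60,"z":137,"fingers":-1},{"wx":0,"wy":0,"wz":0,"x":20,"y":60,"z":137,"fingers":-1}]'

```text
time: 12.12
tool_pos: [0.491, 0.0816, 0.1949]
tcp_rot: [-2.13, 0.19, 2.125]
wrist_force: [-0.7, -1.1, 0.6]
width: 0.632
```

```bash
cat > chk.py <<'E'
from h import *
import pickle,sys
c=cam('wrist'); save(c,sys.argv[1]+'.png'); pickle.dump(c,open(sys.argv[1]+'.pkl','wb'))
s=monitor.read_state(); print(s['time'],s['tool_pos'],s['wrist_force'],s['width'])
P=cloud(c)
O=np.array([.51083,.11091]);yaw=-.1815
xv=np.array([np.cos(yaw),np.sin(yaw)]);yv=np.array([-np.sin(yaw),np.cos(yaw)])
d=P[...,:2]-O;fx=d@xv*1000;fy=d@yv*1000;z=P[...,2]
m=(z>.070)&(z<.088)&(fx>-60)&(fx<10)&(fy>-100)&(fy<-20)
print(m.sum(),cv2.minAreaRect(np.stack([fx[m],fy[m]],1).astype(np.float32)), np.percentile(z[m],[5,50,95]))
A=np.stack([fx[m],fy[m],np.ones(m.sum())],1); print('top tilt',np.linalg.lstsq(A,z[m]*1000,rcond=None)[0])
m=(z>.041)&(z<.047)&(fx>-10)&(fx<20)&(fy>-120)&(fy<15)
print('fence',np.percentile(fx[m],[2,50,98]))
E
python3 chk.py w11
```

```text
12.175 [0.48987292 0.08052067 0.19373828] [-0.01205259 -0.22875275 -0.96407448] 0.7230481624371232
2819 ((-22.840290069580078, -61.992523193359375), (44.196434020996094, 43.83443832397461), 0.11620006710290909) [0.07884242 0.08033801 0.08144611]
top tilt [-2.73681864e-02 -1.48580837e-03  7.94652950e+01]
fence [-1.10535738  6.59245893 15.23907576]
```

View pics/w11.png

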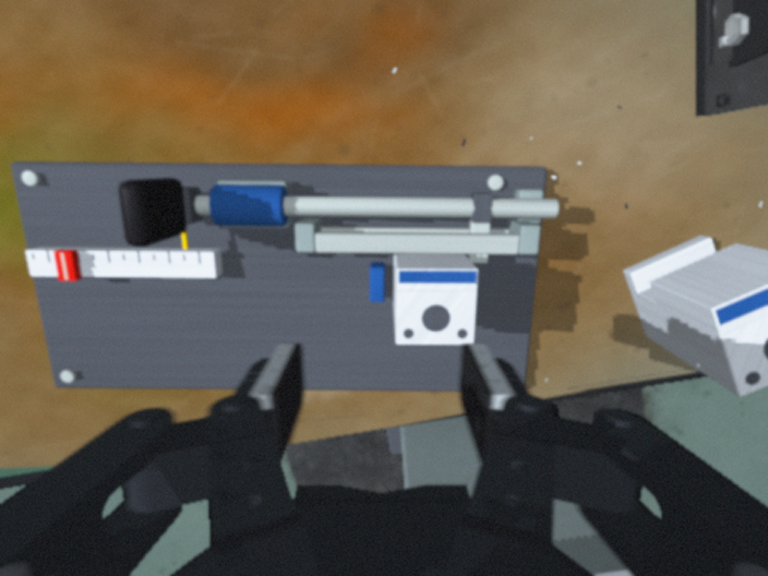

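The nudge made it worse: the finger linkage touched the block's upper edge, and the block now stands flat and parallel but about 6 mm off the stop. I'll regrasp it lower and seat it again.

Emit:
play_rows --deltas '[{"wx":0,"wy":0,"wz":0,"x":-12,"y":-26,"z":-20,"fingers":-1},{"wx":0,"wy":0,"wz":0,"x":-12,"y":-26,"z":-70,"fingers":-1},{"wx":0,"wy":0,"wz":0,"x":-12,"y":-26,"z":-115,"fingers":-1},{"wx":0,"wy":0,"wz":0,"x":-12,"y":-26,"z":-138,"fingers":-1},{"wx":0,"wy":0,"wz":0,"x":-12,"y":-26,"z":-138,"fingers":-0.5},{"wx":0,"wy":0,"wz":0,"x":-12,"y":-26,"z":-138,"fingers":0.3},{"wx":0,"wy":0,"wz":0,"x":-12,"y":-26,"z":-138,"fingers":0.5},{"wx":0,"wy":0,"wz":0,"x":-12,"y":-26,"z":-138,"fingers":0.5}]' --grip_force 40

```text
time: 13.18
tool_pos: [0.4789, 0.0541, 0.0569]
tcp_rot: [-2.129, 0.193, 2.124]
wrist_force: [0.2, 0.5, 1.0]
width: 0.505
```

```bash
python3 - <<'E'
from h import *
s=monitor.read_state(); q=s['q'];print(s['time'],s['tool_pos'],s['wrist_force'],s['width'],np.degrees(q[0]-q[5]))
c=cam('wrist'); save(c,'w12.png')
E
```

```text
13.175 [0.47889824 0.05411666 0.0569484 ] [0.23985692 0.4968206  0.95133915] 0.5047185510578509 -100.39347025182752
```

View pics/w12.png

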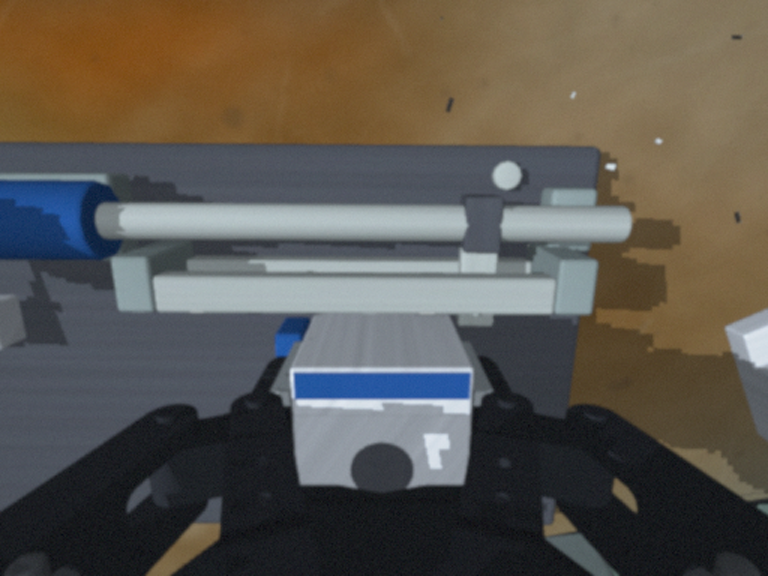

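Emit:
play_rows --deltas '[{"wx":0,"wy":0,"wz":0,"x":1.5,"y":2,"z":0.3,"fingers":0.5},{"wx":0,"wy":0,"wz":0,"x":2,"y":4,"z":0.3,"fingers":0.5},{"wx":0,"wy":0,"wz":0,"x":2.5,"y":6,"z":0.3,"fingers":0.5},{"wx":0,"wy":0,"wz":0,"x":2.5,"y":6,"z":0.3,"fingers":0.5}]'

```text
time: 13.72
tool_pos: [0.4809, 0.0597, 0.0569]
tcp_rot: [-2.128, 0.194, 2.127]
wrist_force: [-2.0, -5.4, 6.3]
width: 0.51
```

Emit:
play_rows --deltas '[{"wx":0,"wy":0,"wz":0,"x":0.3,"y":1,"z":0,"fingers":0.5},{"wx":0,"wy":0,"wz":0,"x":0.4,"y":2,"z":0,"fingers":0.5},{"wx":0,"wy":0,"wz":0,"x":0.4,"y":2,"z":0,"fingers":0.5}]'

```text
time: 14.1
tool_pos: [0.4809, 0.06, 0.0569]
tcp_rot: [-2.129, 0.196, 2.129]
wrist_force: [-2.9, -12.9, 7.7]
width: 0.514
```

Emit:
play_rows --deltas '[{"wx":0,"wy":0,"wz":0,"x":1,"y":0,"z":0,"fingers":0.5},{"wx":0,"wy":0,"wz":0,"x":2,"y":0,"z":0,"fingers":0.5},{"wx":0,"wy":0,"wz":0,"x":2,"y":0.5,"z":0,"fingers":0.5}]'

```text
time: 14.48
tool_pos: [0.4811, 0.0601, 0.057]
tcp_rot: [-2.125, 0.198, 2.134]
wrist_force: [-9.3, -15.8, 15.5]
width: 0.507
```

Emit:
play_rows --deltas '[{"wx":0,"wy":0,"wz":0,"x":-1.5,"y":-1.5,"z":0,"fingers":0.5},{"wx":0,"wy":0,"wz":0,"x":-2,"y":-2,"z":0,"fingers":0.5},{"wx":0,"wy":0,"wz":0,"x":-2,"y":-2,"z":0,"fingers":0.1},{"wx":0,"wy":0,"wz":0,"x":-2,"y":-2,"z":0,"fingers":-0.1},{"wx":0,"wy":0,"wz":0,"x":-2,"y":-2,"z":0,"fingers":-0.3},{"wx":0,"wy":0,"wz":0,"x":-2,"y":-2,"z":0,"fingers":-0.5}]'

```text
time: 15.22
tool_pos: [0.4808, 0.061, 0.056]
tcp_rot: [-2.126, 0.193, 2.126]
wrist_force: [0.5, 0.2, 0.1]
width: 0.751
```

Emit:
play_rows --deltas '[{"wx":0,"wy":0,"wz":0,"x":0,"y":0,"z":15,"fingers":-0.5},{"wx":0,"wy":0,"wz":0,"x":0,"y":0,"z":55,"fingers":-0.5},{"wx":0,"wy":0,"wz":0,"x":0,"y":0,"z":100,"fingers":-1},{"wx":0,"wy":0,"wz":0,"x":5,"y":18,"z":137,"fingers":-1},{"wx":0,"wy":0,"wz":0,"x":5,"y":18,"z":137,"fingers":-1},{"wx":0,"wy":0,"wz":0,"x":5,"y":18,"z":137,"fingers":-1}]'

```text
time: 15.98
tool_pos: [0.4855, 0.0787, 0.1933]
tcp_rot: [-2.127, 0.193, 2.127]
wrist_force: [-0.1, -0.0, -0.4]
width: 1.003
```

```bash
python3 chk.py w13; python3 - <<'E'
from h import *
import pickle
c=pickle.load(open('w13.pkl','rb'));save(c,'w13a.png',(200,145,360,245),5)
E
```

```text
16.025 [0.48489468 0.07851619 0.19232688] [-0.2865181   0.17579065 -0.59903121] 1.0000732375652768
2895 ((-21.968097686767578, -56.148616790771484), (43.64910888671875, 44.282493591308594), 89.98918914794922) [0.07884026 0.08033366 0.08145638]
top tilt [-2.37419919e-02  5.33539303e-04  7.96729169e+01]
fence [6.32575524e-03 6.32081275e+00 1.56680024e+01]
```

View pics/w13a.png

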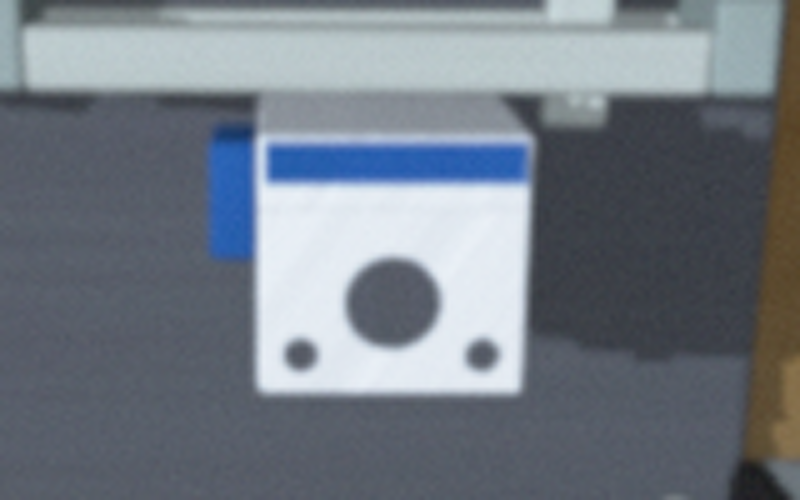

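Seated again: in w13a, looking straight down the stop's face, the stop at (232,195) abuts the block with no gap. The band side lies along the fence, and the block top is level and parallel. Now the handle.

Emit:
play_rows --deltas '[{"wx":0,"wy":0,"wz":0,"x":25,"y":45,"z":0,"fingers":-1},{"wx":0,"wy":0,"wz":0,"x":50,"y":88,"z":0,"fingers":-1},{"wx":0,"wy":0,"wz":0,"x":69.5,"y":120,"z":-10,"fingers":-1},{"wx":0,"wy":0,"wz":0,"x":69.5,"y":120,"z":-55,"fingers":-1},{"wx":0,"wy":0,"wz":0,"x":69.5,"y":120,"z":-95,"fingers":-1},{"wx":0,"wy":0,"wz":0,"x":69.5,"y":120,"z":-120,"fingers":-1},{"wx":0,"wy":0,"wz":0,"x":69.5,"y":120,"z":-120,"fingers":-1}]'

```text
time: 16.9
tool_pos: [0.5515, 0.1973, 0.0686]
tcp_rot: [-2.119, 0.198, 2.137]
wrist_force: [1.0, -0.3, 0.4]
width: 1.0
```

```bash
python3 - <<'E'
from h import *
s=monitor.read_state(); q=s['q'];print(s['time'],s['tool_pos'],s['wrist_force'],s['width'],np.degrees(q[0]-q[5]))
c=cam('wrist'); save(c,'w14.png')
E
```

```text
16.9 [0.55153271 0.19725605 0.06862051] [ 0.97258956 -0.28929458  0.40223796] 0.9999797749105686 -100.41172624511168
```

View pics/w14.png

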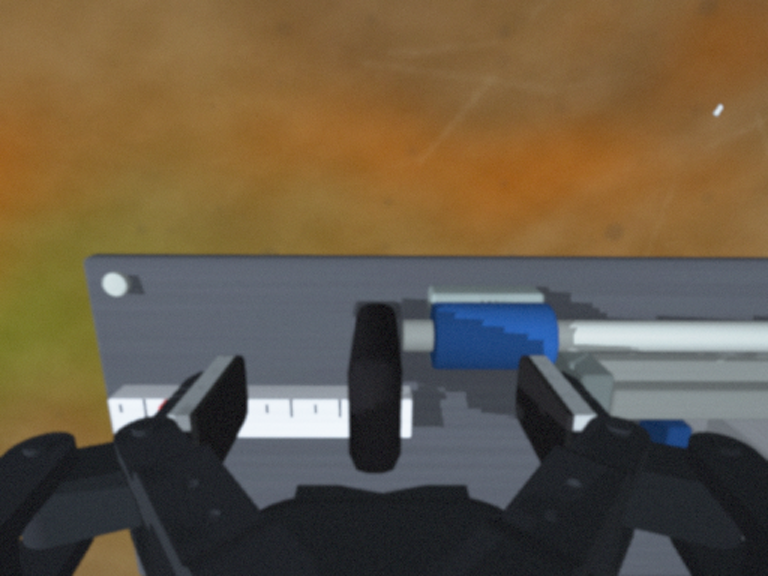

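Emit:
play_rows --deltas '[{"wx":0,"wy":0,"wz":0,"x":1,"y":0,"z":3,"fingers":0},{"wx":0,"wy":0,"wz":0,"x":1,"y":0,"z":3,"fingers":0.6},{"wx":0,"wy":0,"wz":0,"x":1,"y":0,"z":3,"fingers":1},{"wx":0,"wy":0,"wz":0,"x":1,"y":0,"z":3,"fingers":1},{"wx":0,"wy":0,"wz":0,"x":1,"y":0,"z":3,"fingers":1},{"wx":0,"wy":0,"wz":0,"x":1,"y":0,"z":3,"fingers":1}]' --grip_force 70

```text
time: 17.7
tool_pos: [0.5565, 0.1982, 0.0769]
tcp_rot: [-2.127, 0.195, 2.126]
wrist_force: [-1.9, -3.7, 5.7]
width: 0.154
```

```bash
python3 - <<'E'
from h import *
s=monitor.read_state(); q=s['q'];print(s['time'],s['tool_pos'],s['wrist_force'],s['width'],np.degrees(q[0]-q[5]))
c=cam('wrist'); save(c,'w15.png')
E
```

```text
17.7 [0.55651624 0.19815572 0.07691043] [-1.85829761 -3.67636849  5.65210519] 0.15386970860061344 -100.4482491391078
```

View pics/w15.png

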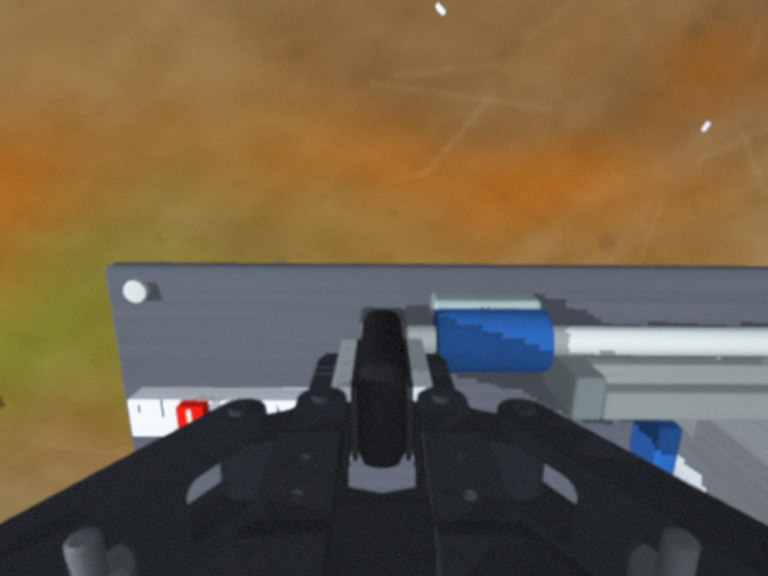

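Emit:
play_rows --deltas '[{"wx":0,"wy":0,"wz":0,"x":0.7,"y":4,"z":0,"fingers":1},{"wx":0,"wy":0,"wz":0,"x":1.8,"y":10,"z":0,"fingers":1},{"wx":0,"wy":0,"wz":0,"x":2.9,"y":16,"z":0,"fingers":1},{"wx":0,"wy":0,"wz":0,"x":4,"y":22,"z":0,"fingers":1},{"wx":0,"wy":0,"wz":0,"x":5.1,"y":28,"z":0,"fingers":1},{"wx":0,"wy":0,"wz":0,"x":6.2,"y":34,"z":0,"fingers":1}]'

```text
time: 18.5
tool_pos: [0.5629, 0.2316, 0.0769]
tcp_rot: [-2.128, 0.196, 2.126]
wrist_force: [-0.9, -6.9, 6.4]
width: 0.152
```

Emit:
play_rows --deltas '[{"wx":0,"wy":0,"wz":0,"x":1.1,"y":6,"z":0,"fingers":1},{"wx":0,"wy":0,"wz":0,"x":2.2,"y":12,"z":0,"fingers":1},{"wx":0,"wy":0,"wz":0,"x":3.3,"y":18,"z":0,"fingers":1},{"wx":0,"wy":0,"wz":0,"x":4.4,"y":24,"z":0,"fingers":1},{"wx":0,"wy":0,"wz":0,"x":5.5,"y":30,"z":0,"fingers":1},{"wx":0,"wy":0,"wz":0,"x":6.6,"y":36,"z":0,"fingers":1},{"wx":0,"wy":0,"wz":0,"x":7.3,"y":40,"z":0,"fingers":1},{"wx":0,"wy":0,"wz":0,"x":7.3,"y":40,"z":0,"fingers":1}]'

```text
time: 19.5
tool_pos: [0.5704, 0.271, 0.0769]
tcp_rot: [-2.128, 0.196, 2.127]
wrist_force: [0.6, -9.1, 6.9]
width: 0.156
```

```bash
cat > look.py <<'E'
from h import *
import pickle,sys
n=sys.argv[1]
s=monitor.read_state(); print(s['time'],s['tool_pos'],s['wrist_force'],s['width'])
O=np.array([.51083,.11091]);yaw=-.1815
xv=np.array([np.cos(yaw),np.sin(yaw)]);yv=np.array([-np.sin(yaw),np.cos(yaw)])
d=s['tool_pos'][:2]-O; print('tcp f',d@xv*1000,d@yv*1000)
for k in('wrist','scene','top'):
    c=cam(k); pickle.dump(c,open(f'{n}_{k}.pkl','wb'))
    if k=='wrist': save(c,f'{n}_wrist.png')
    if k=='scene': save(c,f'{n}_scene.png',(185,200,285,280),8)
    if k=='top': save(c,f'{n}_top.png',(145,180,245,250),8)
E
python3 look.py p1
```

```text
19.5 [0.57038489 0.27103636 0.07692774] [ 0.57312243 -9.12035485  6.91213397] 0.15567810047981703
tcp f 29.67301299258036 168.2460987026856
```

View pics/p1_wrist.png

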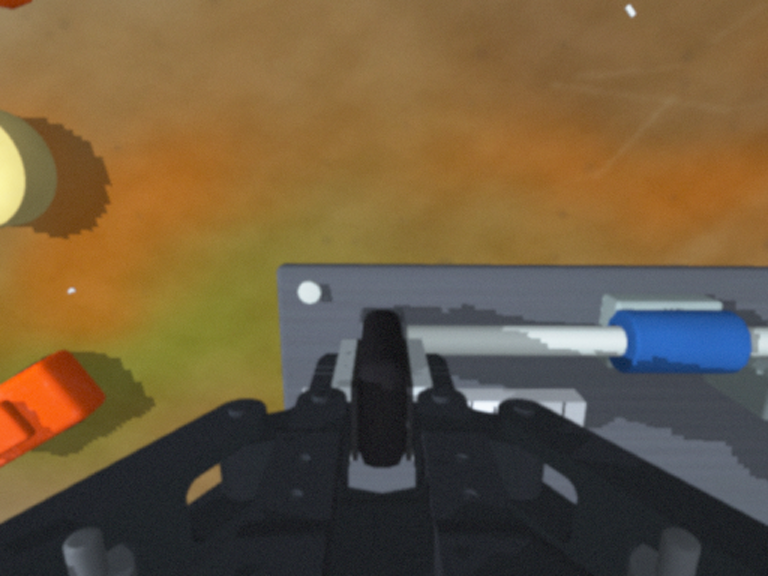

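View pics/p1_scene.png

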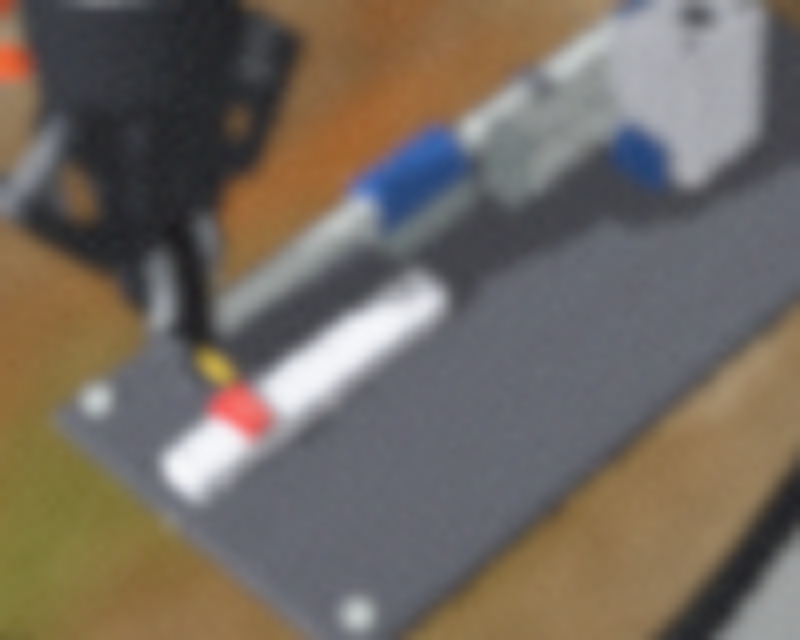

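View pics/p1_top.png

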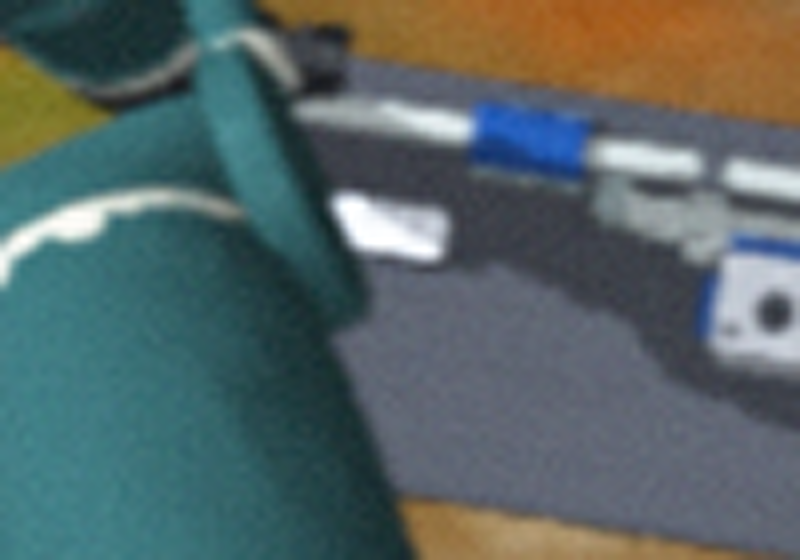

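Emit:
play_rows --deltas '[{"wx":0,"wy":0,"wz":0,"x":0.4,"y":2.5,"z":0,"fingers":1},{"wx":0,"wy":0,"wz":0,"x":0.9,"y":5,"z":0,"fingers":1},{"wx":0,"wy":0,"wz":0,"x":1,"y":5.4,"z":0,"fingers":1},{"wx":0,"wy":0,"wz":0,"x":1,"y":5.4,"z":0,"fingers":1}]'

```text
time: 20.15
tool_pos: [0.5713, 0.2761, 0.077]
tcp_rot: [-2.128, 0.197, 2.127]
wrist_force: [-0.3, -9.4, 6.2]
width: 0.157
```

```bash
python3 look.py p2; python3 - <<'E'
from h import *
import pickle
c=pickle.load(open('p2_scene.pkl','rb')); save(c,'p2_sc.png',(200,235,235,265),20)
O=np.array([.51083,.11091]);yaw=-.1815
xv=np.array([np.cos(yaw),np.sin(yaw)]);yv=np.array([-np.sin(yaw),np.cos(yaw)])
for x,y in((-10,174),(-2,174),(0,174),(8,174),(-2,170),(-2,178),(-20,174)):
    w=np.append(O+xv*x/1e3+yv*y/1e3,.031); p=proj(c,w); print(x,y,p.round(2),((p-[200,235]+.5)*20-.5).round(0))
E
```

```text
20.15 [0.57134758 0.2760737  0.07695021] [-0.34085785 -9.37857891  6.2009977 ] 0.15651532025547285
tcp f 29.7106224103669 173.3744647244453
-10 174 [214.4  249.77] [297. 305.]
-2 174 [212.57 248.34] [261. 276.]
0 174 [212.11 247.99] [252. 269.]
8 174 [210.3  246.58] [216. 241.]
-2 170 [213.6  247.57] [281. 261.]
-2 178 [211.53 249.12] [240. 292.]
-20 174 [216.7  251.57] [344. 341.]
```

View pics/p2_sc.png

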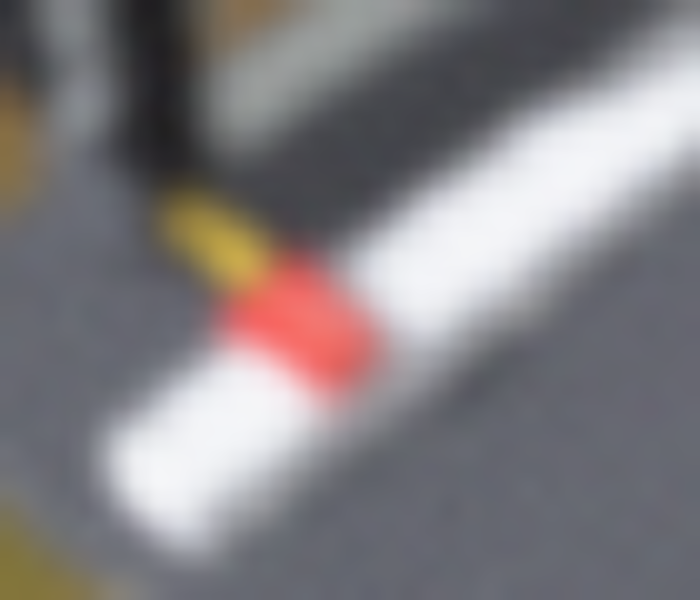

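```bash
cat > ptr.py <<'E'
from h import *
import pickle,sys
O=np.array([.51083,.11091]);yaw=-.1815
xv=np.array([np.cos(yaw),np.sin(yaw)]);yv=np.array([-np.sin(yaw),np.cos(yaw)])
def an(c):
    f=c['frame'].astype(float);r,g,b=f[...,0],f[...,1],f[...,2]
    out={}
    for n,w in(('red',np.clip(r-1.3*np.maximum(g,b)-20,0,None)),('yel',np.clip(np.minimum(r,g)-1.45*b-15,0,None)*(g>.75*r))):
        w=w.copy(); w[:240 if n=='red' else 238]=0;w[262:]=0;w[:,:203]=0;w[:,222:]=0
        v,u=np.nonzero(w); pts=[]
        for a,bb in zip(u,v):
            p=ray(c,a,bb,.031)[:2]-O; pts.append([p@xv*1e3,p@yv*1e3,w[bb,a]])
        pts=np.array(pts); ww=pts[:,2]; m=(pts[:,:2]*ww[:,None]).sum(0)/ww.sum(); out[n]=m
        print(n,len(pts),m.round(2),np.ptp(pts[:,:2],axis=0).round(1))
    return out
an(pickle.load(open(sys.argv[1],'rb')))
E
python3 ptr.py p2_scene.pkl; python3 ptr.py p1_scene.pkl
```

```text
red 34 [-12.77 176.18] [24.1 16. ]
yel 11 [  6.42 173.82] [15.2  7.1]
red 33 [-12.66 176.16] [23.3 15.4]
yel 10 [  9.21 168.67] [15.3  5.7]
```

```bash
cat > mk.py <<'E'
from h import *
import pickle
O=np.array([.51083,.11091]);yaw=-.1815
xv=np.array([np.cos(yaw),np.sin(yaw)]);yv=np.array([-np.sin(yaw),np.cos(yaw)])
def F(c,u,v,z=.031):
    p=ray(c,u,v,z)[:2]-O; return np.array([p@xv,p@yv])*1e3
for n in('w2','w9','w11'):
    c=pickle.load(open(n+'.pkl','rb')); f=c['frame'].astype(np.float32)
    K=8; big=cv2.resize(f,None,fx=K,fy=K,interpolation=cv2.INTER_CUBIC)
    # sample in fixture coords grid at z=.031 using projection
    ys=np.arange(160,190,.25); xs=np.arange(-20,-3,1.)
    prof=[]
    for x in xs:
        row=[]
        for y in ys:
            w=np.append(O+xv*x/1e3+yv*y/1e3,.031);u,v=proj(c,w)
            row.append(cv2.getRectSubPix(f,(1,1),(float(u),float(v)))[0,0])
        prof.append(row)
    prof=np.array(prof); g=prof[...,1:].mean(-1); r=prof[...,0]
    m=g.mean(0)
    # white line: peak between the two red minima
    red=(r-g).mean(0); lo=ys[red>.4*red.max()]; a,b=lo[0],lo[-1]
    s=(ys>a+2)&(ys<b-2); base=m[s].min(); w=np.clip(m[s]-base-.3*np.ptp(m[s]),0,None)
    print(n,'red span',a,b,'mid',(a+b)/2,'line peak',ys[s][m[s].argmax()],'cent',(ys[s]*w).sum()/w.sum())
    ys2=np.arange(85,105,.25); p=[]
    for x in np.arange(2,9,1.):
        p.append([cv2.getRectSubPix(f,(1,1),tuple(float(t) for t in proj(c,np.append(O+xv*x/1e3+yv*y/1e3,.031))))[0,0] for y in ys2])
    p=np.array(p); yl=np.clip(np.minimum(p[...,0],p[...,1])-1.4*p[...,2],0,None)
    for i in (0,3,6): 
        q=yl[i]; print('  ptr x',2+i,(ys2*q).sum()/max(q.sum(),1e-6),q.max())
E
python3 mk.py
python3 - <<'E'
from h import *
import pickle
O=np.array([.51083,.11091]);yaw=-.1815
xv=np.array([np.cos(yaw),np.sin(yaw)]);yv=np.array([-np.sin(yaw),np.cos(yaw)])
for nm,y0,y1 in(('scene0',84,106),('p1_scene',158,180),('p2_scene',162,184)):
    c=pickle.load(open(nm+'.pkl','rb')); f=c['frame'].astype(np.float32)
    ys=np.arange(y0,y1,.25); res=[]
    for x in(2,4,6,8):
        p=np.array([cv2.getRectSubPix(f,(1,1),tuple(float(t) for t in proj(c,np.append(O+xv*x/1e3+yv*y/1e3,.031))))[0,0] for y in ys])
        q=np.clip(np.minimum(p[:,0],p[:,1])-1.3*p[:,2],0,None); res.append((round((ys*q).sum()/max(q.sum(),1e-6),2),round(float(q.max()),0)))
    print(nm,res)
c=pickle.load(open('p2_scene.pkl','rb')); f=c['frame'].astype(np.float32)
ys=np.arange(164,188,1.)
for x in(-18,-14,-10,-6,-3):
    p=np.array([cv2.getRectSubPix(f,(1,1),tuple(float(t) for t in proj(c,np.append(O+xv*x/1e3+yv*y/1e3,.031))))[0,0] for y in ys])
    print(x,p[:,1].astype(int).tolist())
print(ys.tolist())
E
```

```text
w2 red span 167.5 179.75 mid 173.625 line peak 174.75 cent 174.76931133897307
  ptr x 2 94.43493626715663 146.30582
  ptr x 5 94.48404270388319 155.27948
  ptr x 8 94.43291704686762 143.53099
w9 red span 166.5 179.0 mid 172.75 line peak 174.0 cent 174.09526248464772
  ptr x 2 93.9567912433308 177.71178
  ptr x 5 94.0073530739283 186.95236
  ptr x 8 94.15286308234514 164.80313
w11 red span 165.75 179.0 mid 172.375 line peak 174.25 cent 174.21389704830895
  ptr x 2 94.06841794399074 211.54707
  ptr x 5 94.03410523592481 199.01343
  ptr x 8 94.06901999112895 207.85413
scene0 [(np.float64(95.54), 47.0), (np.float64(95.28), 56.0), (np.float64(95.02), 61.0), (np.float64(94.74), 68.0)]
p1_scene [(np.float64(169.43), 37.0), (np.float64(169.14), 48.0), (np.float64(168.93), 64.0), (np.float64(168.75), 60.0)]
p2_scene [(np.float64(174.09), 55.0), (np.float64(173.83), 63.0), (np.float64(173.64), 65.0), (np.float64(173.6), 57.0)]
-18 [218, 206, 194, 180, 165, 151, 138, 127, 122, 118, 115, 112, 110, 109, 109, 114, 125, 138, 154, 173, 192, 208, 221, 231]
-14 [201, 189, 177, 163, 150, 140, 131, 124, 120, 118, 116, 115, 112, 111, 111, 114, 122, 133, 147, 166, 183, 199, 214, 225]
-10 [163, 156, 145, 134, 125, 120, 115, 111, 110, 111, 111, 111, 109, 108, 107, 107, 109, 118, 132, 147, 160, 171, 181, 192]
-6 [113, 109, 106, 102, 98, 98, 98, 99, 101, 106, 109, 110, 109, 108, 105, 101, 104, 109, 113, 118, 123, 131, 137, 141]
-3 [87, 85, 84, 85, 87, 88, 95, 104, 112, 117, 122, 124, 124, 122, 117, 112, 108, 104, 103, 107, 110, 113, 114, 114]
[164.0, 165.0, 166.0, 167.0, 168.0, 169.0, 170.0, 171.0, 172.0, 173.0, 174.0, 175.0, 176.0, 177.0, 178.0, 179.0, 180.0, 181.0, 182.0, 183.0, 184.0, 185.0, 186.0, 187.0]
```

Emit:
play_rows --deltas '[{"wx":0,"wy":0,"wz":0,"x":0.1,"y":0.7,"z":0,"fingers":1},{"wx":0,"wy":0,"wz":0,"x":0.2,"y":1.2,"z":0,"fingers":1},{"wx":0,"wy":0,"wz":0,"x":0.2,"y":1.2,"z":0,"fingers":1},{"wx":0,"wy":0,"wz":0,"x":0.2,"y":1.2,"z":0,"fingers":1}]'

```text
time: 20.8
tool_pos: [0.5716, 0.2771, 0.0769]
tcp_rot: [-2.128, 0.197, 2.127]
wrist_force: [-0.4, -7.7, 7.5]
width: 0.153
```

```bash
python3 look.py p3; python3 - <<'E'
from h import *
import pickle
O=np.array([.51083,.11091]);yaw=-.1815
xv=np.array([np.cos(yaw),np.sin(yaw)]);yv=np.array([-np.sin(yaw),np.cos(yaw)])
for nm,y0,y1 in(('scene0',84,106),('p1_scene',158,180),('p2_scene',162,184),('p3_scene',163,185)):
    c=pickle.load(open(nm+'.pkl','rb')); f=c['frame'].astype(np.float32)
    ys=np.arange(y0,y1,.25); res=[]
    for x in(2,4,6,8):
        p=np.array([cv2.getRectSubPix(f,(1,1),tuple(float(t) for t in proj(c,np.append(O+xv*x/1e3+yv*y/1e3,.031))))[0,0] for y in ys])
        q=np.clip(np.minimum(p[:,0],p[:,1])-1.3*p[:,2],0,None); res.append((ys*q).sum()/max(q.sum(),1e-6))
    print(nm,np.round(res,2),np.mean(res))
ys=np.arange(168,182,.25)
for nm in('scene0','p1_scene','p2_scene','p3_scene'):
    c=pickle.load(open(nm+'.pkl','rb')); f=c['frame'].astype(np.float32)
    o=[]
    for x in(-7,-5,-3):
        p=np.array([cv2.getRectSubPix(f,(1,1),tuple(float(t) for t in proj(c,np.append(O+xv*x/1e3+yv*y/1e3,.031))))[0,0] for y in ys])
        o.append(ys[(p[:,1]/p[:,0])[:45].argmax()])
    print(nm,'line',o)
c=pickle.load(open('p3_scene.pkl','rb')); save(c,'p3_sc.png',(195,190,295,265),8)
E
```

```text
20.8 [0.57155169 0.27713218 0.0769346 ] [-0.42645396 -7.68116373  7.50207743] 0.15326510913512248
tcp f 29.72031781557851 174.4523997088448
scene0 [95.54 95.28 95.02 94.74] 95.1475780371464
p1_scene [169.43 169.14 168.93 168.75] 169.06150841991487
p2_scene [174.09 173.83 173.64 173.6 ] 173.790316044333
p3_scene [175.33 175.3  175.22 175.13] 175.24340013581622
scene0 line [np.float64(168.0), np.float64(168.0), np.float64(168.0)]
p1_scene line [np.float64(168.0), np.float64(168.0), np.float64(168.0)]
p2_scene line [np.float64(168.0), np.float64(168.0), np.float64(168.0)]
p3_scene line [np.float64(168.0), np.float64(168.0), np.float64(168.0)]
```

View pics/p3_sc.png

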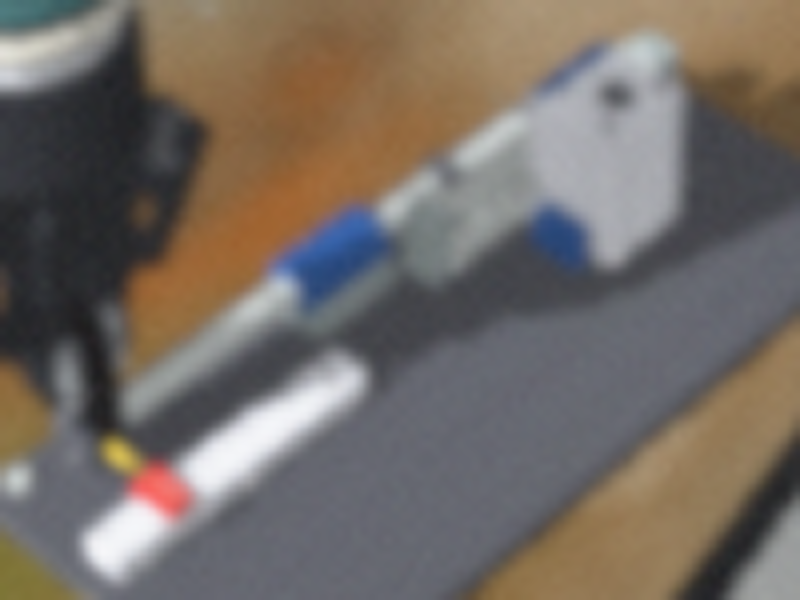

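```bash
python3 ptr.py p3_scene.pkl; python3 -c "
from workcell import monitor,finish_job
s=monitor.read_state();print(s['time'],s['tool_pos'],s['width']);print(finish_job())"
```

```text
red 34 [-12.48 176.1 ] [24.1 16. ]
yel 12 [ 10.78 174.91] [15.3  7.6]
20.95 [0.57154384 0.27713055 0.07695486] 0.15339811402760598
the job is handed in; nothing more can be done
None
```

I turned the small block about 156° so its grooved face lies on the fence, pushed it to the blue end stop and let go. I then pulled the slide out to the red mark and handed the job in at 20.95 s, still gripping the handle.

**Setback:** after the first seating I nudged the block with closed fingers. The finger linkage seems to have caught its upper edge, and it ended up about 6 mm off the stop. I regrasped it and seated it again.

**Last checks:**
- **Block:** a wrist view straight down the stop's face, taken before the pull, showed no gap and the block parallel to the fence and level. It measured fixture x -22.0, y -56.1 against the stated -22, -55; I put the 1 mm in y down to calibration. After the pull I only saw it standing at the stop in the scene view and did not re-measure it.
- **Pull:** the force grew smoothly to about 9 N and the blade passed without snagging.
- **Pointer and mark:** the white line lies 80.1 to 80.3 mm from home in three pictures. At the end the slide stood at 80.1 mm by the scene camera and 80.35 mm by the arm's position, so the two differ by about 0.3 mm. The red mark had not moved in the pictures.
- **Bystanders:** I did not check every bystander again at the end; the arm and gripper did not go down near any of them.

**Disagreement:** the block started about 2.7 rad from its seated yaw, not the stated 1.2 to 1.75. I went by the blue band and the groove seen in the pictures.

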